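Put the lunch box together

TASK

Put the lunch box together in the middle of the cork mat, lined up with the mat: first the deep box, then the shallow divided box on it, then the lid, each fully seated and released before the next. Last, pull the wooden chopstick case up out of its spring clips and lay it lengthwise in the two saddles on top of the lid, centred. Leave the mug, the bowl and the jar where they are.

Things in the scene. Friction and masses are not known exactly. Their poses are not given: they have to be found in the camera images.
- deep_box: muted green plastic open lunch-box tier without divider, 150 (x) x 64 (y) x 44 mm high, walls 5 mm, loose, about 160 g. Origin: centre of underside, x along its length. It stands on a foot 132 x 46 x 4 mm high; the wider body starts 4 mm above the origin; mouth 140 x 54 mm, rim at 44 mm. Goes on the mat (origin on the mat's top), its length along the mat's, either way round.
- shallow_box: muted green plastic open tier of the same outline but 26 mm high, with one low cross divider, walls 5 mm, loose, about 120 g. Origin: centre of underside, x along its length. Same foot (132 x 46 x 4 mm) and mouth (140 x 54 mm), rim at 26 mm. Its foot enters the deep box's mouth with 4 mm play all round; seated, its origin is 40 mm above the deep box's. Either way round.
- lid: muted green plastic lid: plate 150 (x) x 64 x 12 mm on a foot 132 x 46 x 4 mm, loose, about 90 g. Origin: centre of underside; plate from z 4 to 16 mm. On top at x = -50 and +50 mm two 90 degree V saddles (12 mm long, V bottom z 16, tips z 26 mm) for a rod lying along x. Its foot enters the shallow box's mouth, 4 mm play; seated, its origin is 22 mm above that box's. Either way round.
- case: wooden chopstick case: cylinder 18 mm in diameter, 140 mm long, lying, thin metal band, loose, about 45 g. Origin: its centre; x along its length (may be rolled about x). Starts in the holder's clips, 40 mm above the holder's origin; grip it from above in the free 70 mm between the clips. In the lid's saddles its centre is 28.7 mm above the lid's origin; either way round.
- mat: flat cork mat 190 (x) x 100 (y) x 4 mm thick, fixed to the table. Origin: centre of its underside, x along its length; top at 4 mm.
- holder: white holder fixed to the table: base plate 150 (x) x 70 (y) x 8 mm with two steel C-shaped spring clips open upward at x = -45 and +45 mm, tops 53 mm above the origin. Origin: centre of underside, x along the held case. Pull the case straight up: the clips resist with about 6 to 12 N in all over the first 8 mm, then snap open.
- mug: green mug, 80 mm across, 85 mm high, with a handle; leave it alone. Origin: centre of its underside.
- bowl: white ceramic bowl, 110 mm across, 45 mm high; leave it alone. Origin: centre of its underside.
- jar: closed amber jar with a white cap and label, 60 mm across, 95 mm high; leave it alone. Origin: centre of its underside.
Mind the look-alikes: they are no part of the job. Leave any blue, purple or red look-alike of the lid alone.

How it is judged:
By the outcome, as a careful person would: the job done as asked, in the order asked, and still so for the second after the job is handed in, with the robot touching nothing.
It also fails if it takes over 149 s, if anything falls off the work surface, if the arm or the gripper's body presses on something with over 40 N, if the wrist force passes 120 N, or if a joint passes its speed limit or range.

ROBOT

A 6-joint arm with a two-finger parallel gripper is mounted at the origin on the work surface. World frame = base frame: x ahead of the robot, y to its left, z up, the work surface at z = 0. Lengths are in mm, angles in rad, forces in N, time in s.
With the tool pointing down it reaches from about 400 to 825 mm from the base axis. Payload 7 kg.
Tool frame: the origin (TCP) lies midway between the tips of the shut fingers; the grasp point (between the pads) lies pinch_z behind it (pinch_z is the distance from the TCP to the grasp point, in mm); z points along the fingers, y is the line along which they close (so a half turn about z gives the same grasp; the last joint's range is limited). The gripper opens to 88 mm and grips with 3 to 60 N. Pads are 19 mm wide; open, the fingers measure 130 mm over their backs; the gripper's body (78 mm by 193 mm) begins 47 mm behind the grasp point.
Start: joints at [-0.966, 0.359, 0.012, 0, -1.224, -0.288], TCP at [210.254, -641.396, 226.561] pointing down, gripper open.
Joint ranges: [-3.07, 3.07], [-1.43, 2.12], [-1.02, 1.25], [-3.03, 1.67], [-3.05, -0], [-3.03, 3.03]. Speed limits (rad/s): [2.39, 2.39, 3.01, 3.14, 3.14, 3.14].

INTERFACE

Orientations are given as a unit quaternion [x, y, z, w].
In Python, from plant import * gives the robot as it stands.
- The arm moves only by the tool jog_arm, never from a script. Its arguments are lists of equal length, an entry for each row: "claw": the closure, from -1 (fully open) to 1 (shut), so that 0 is half open; "delta_pos": the shift along the tool's x, y, z in cm, a list of three; "twist": the turn about the tool's z in rad. A call has 1 to 8 rows; each row shifts and turns the commanded pose from where the row before left it, along the tool's axes as they then stand; what a row does not reach is not made up. A row lasts 1/12 s, in which the tool goes at most 41.7 mm and 7.16 degrees, less where a joint would pass 70% of its speed; a pose out of reach is approached as far as the arm can. A call with a gripper value outside its range is refused whole. The fingers move at their own pace and stop on an object; the grip force is fixed at half the most. Time passes only in rows, so rows that do not move let the fingers close. It gives the time, the measured TCP pose, the force, the opening and the grip force at its end, in the units of the state.
- read_state(): the state, without advancing time (a new reading comes with each control period).
- read_camera(name): name is "scene" or "side" or "wrist"; returns the picture (480x640x3 uint8, red, green, blue); there is no depth.
- calibration(name): a dict with "K" (3x3 intrinsics, pixels), "k1" (the pictures are not rectified: a ray, as slopes to the right and down, at radius r is drawn at 1 + k1 r^2 times it, then the intrinsics apply), "pose" (4x4, takes a point from camera to world coordinates). Camera axes: x right, y up, looking along -z (the intrinsics and any distortion apply to the point x, -y, -z); pixel columns grow to the right and rows downward; lengths in mm; the calibration is good to about 2 mm. A picture is of the moment at which its call begins: read the wrist's pose just before it. calibration takes no time and is no camera call; for the wrist camera it gives the pose at the moment of the call.
- sign_off(): hands the job in; it is judged then, once.
The state is a dict: "clock": time; "joints": joint angles; "qvel": joint speeds; "joint_efforts": joint torques, N m; "tool_pos": TCP position; "orientation": TCP orientation; "wrist_force": force on the tool from outside, world axes, zero at the start; "torque": the same for the moment, N m; "width": opening from 0.0 (shut) to 1.0 (fully open); "gripper_force": force on a finger pad.
Only numpy, scipy, OpenCV 4.12 (cv2) and the standard library are available. Lean on these libraries where they do the work, as an engineer would, in place of code of your own. Each camera call takes 0.05 s, during which the arm holds its last target. There are 200 camera calls.

## Working session

There is one attempt and no reset: what is moved stays moved. The work goes in short steps, Python scripts to look and compute and a tool call to move; the robot and the scene stay as the last step left them, time stands still between calls to the robot, and variables do not carry over. Pictures are saved under pics/ and viewed, at most 18 in all, crops included, and the job is handed in when it is done.

Besides the shell and the picture viewer there is one more tool, called as name(argument=value, ...) on one line, values as JSON. jog_arm: Moves the arm, as the interface text tells. Its arguments: {"type":"object","properties":{"claw":{"type":"array","items":{"type":"number"}},"delta_pos":{"type":"array","items":{"type":"array","items":{"type":"number"}}},"twist":{"type":"array","items":{"type":"number"}}},"required":["claw","delta_pos","twist"]}

```bash
mkdir -p pics; ls; python3 - <<'E'
from plant import *
import cv2
for n in ("scene","side"):
    im=read_camera(n); cv2.imwrite(f"pics/{n}0.png",im[:,:,::-1])
    c=calibration(n); print(n,c["K"],c["k1"],c["pose"])
s=read_state(); print(s)
c=calibration("wrist");print(c)
E
```

```text
pics
scene [[447.56021797   0.         327.08019464]
 [  0.         447.56021797 245.30122102]
 [  0.           0.           1.        ]] -0.03285120419792761 [[-3.55118409e-01 -8.01274887e-01  4.81507498e-01  9.38685509e+02]
 [ 9.34815035e-01 -3.06274979e-01  1.79767873e-01  1.53483068e+02]
 [ 3.43021716e-03  5.13959330e-01  8.57807695e-01  7.81422365e+02]
 [ 0.00000000e+00  0.00000000e+00  0.00000000e+00  1.00000000e+00]]
side [[477.26718366   0.         324.63959668]
 [  0.         477.26718366 232.75783029]
 [  0.           0.           1.        ]] 0.03304340865478389 [[-8.27041673e-01  3.05581749e-01 -4.71828217e-01  6.10876093e+01]
 [-5.62056649e-01 -4.35009097e-01  7.03462443e-01  6.98395328e+02]
 [ 9.71571736e-03  8.46986942e-01  5.31524905e-01  5.91149095e+02]
 [ 0.00000000e+00  0.00000000e+00  0.00000000e+00  1.00000000e+00]]
{'clock': 0.1, 'joints': array([-9.65903712e-01,  3.59289861e-01,  1.11729005e-02, -3.27187538e-04,
       -1.22407719e+00, -2.88084192e-01]), 'qvel': array([ 0.00064931, -0.00267468,  0.00344036,  0.00177732, -0.00141757,
       -0.00099033]), 'joint
[... 294 characters left out ...]
force': array([0.59278918, 0.33585688, 0.48311873]), 'torque': array([-0.05278581,  0.03064295,  0.04294571]), 'gripper_force': 0.0, 'width': 1.0052838772886792}
{'K': array([[357.52338845,   0.        , 317.14123772],
       [  0.        , 357.52338845, 242.78920676],
       [  0.        ,   0.        ,   1.        ]]), 'k1': -0.04779079408284373, 'pose': array([[-3.11903874e-01, -9.19893567e-01, -2.37722104e-01,
         1.46671563e+02],
       [ 9.50112439e-01, -3.01581053e-01, -7.95941102e-02,
        -6.61504500e+02],
       [ 1.52562753e-03, -2.50688439e-01,  9.68066619e-01,
         3.84132668e+02],
       [ 0.00000000e+00,  0.00000000e+00,  0.00000000e+00,
         1.00000000e+00]])}
```

View pics/scene0.png

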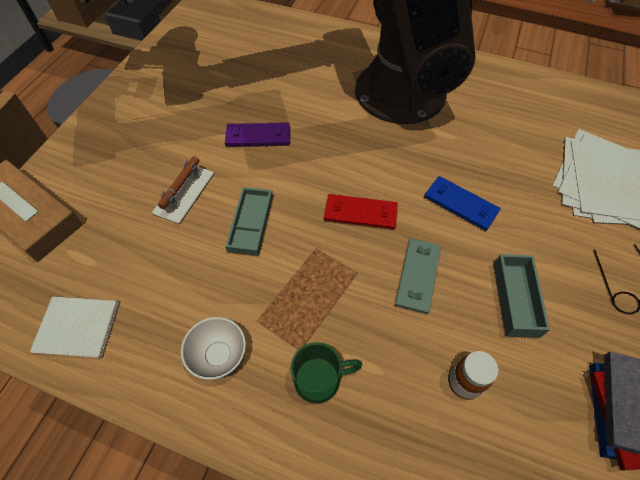

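View pics/side0.png

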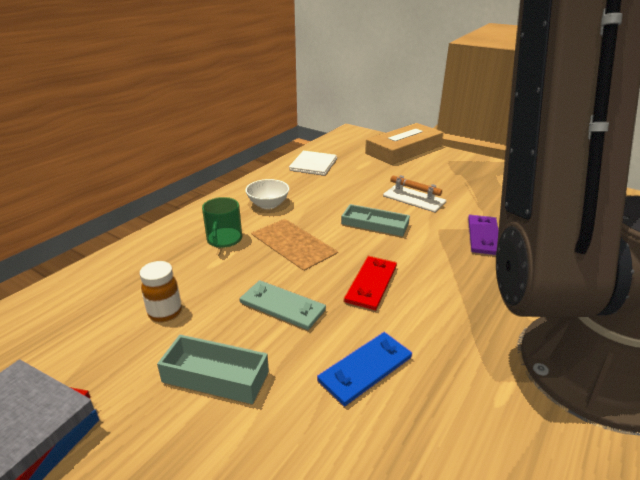

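Scene picture: the deep box is at (520,296), the shallow divided box at (250,221), the mat at (308,297), the holder with the case at (184,190), the bowl at (213,348), the mug at (318,372) and the jar at (473,374). There are four lid candidates: purple (258,134), red (361,211), blue (462,203) and muted green (418,275). The green one fits the description, and I'll confirm it in a crop.

```bash
cat > h.py <<'E'
from plant import *
import numpy as np, cv2
from scipy.optimize import minimize
def proj(c,P):
    T=np.linalg.inv(c["pose"]); q=np.asarray(P,float)@T[:3,:3].T+T[:3,3]
    s=np.stack([q[:,0],-q[:,1]],1)/-q[:,2:3]
    s=s*(1+c["k1"]*(s**2).sum(1,keepdims=True))
    return s@c["K"][:2,:2].T+c["K"][:2,2]
def unproj(c,uv,z):
    s0=(np.array(uv,float)-c["K"][:2,2])/c["K"][0,0]; s=s0.copy()
    for _ in range(20): s=s0/(1+c["k1"]*(s@s))
    d=c["pose"][:3,:3]@np.array([s[0],-s[1],-1]); o=c["pose"][:3,3]
    return o+d*(z-o[2])/d[2]
def box(lx,ly,z0,z1): return np.array([[a*lx/2,b*ly/2,z] for a in(-1,1) for b in(-1,1) for z in(z0,z1)])
M={"deep":np.vstack([box(150,64,4,44),box(132,46,0,4)]),"shallow":np.vstack([box(150,64,4,26),box(132,46,0,4)]),
   "lid":np.vstack([box(150,64,4,16),box(132,46,0,4)]),"mat":box(190,100,0,4),"holder":box(150,70,0,8)}
a=np.linspace(0,2*np.pi,24)
M["case"]=np.array([[s*70,9*np.cos(t),9*np.sin(t)] for s in(-1,1) for t in a])
def place(m,x,y,yaw,z=0):
    R=np.array([[np.cos(yaw),-np.sin(yaw)],[np.sin(yaw),np.cos(yaw)]])
    P=m.copy();P[:,:2]=P[:,:2]@R.T+[x,y];P[:,2]+=z;return P
def hullmask(c,P,ss=4):
    uv=proj(c,P); h=cv2.convexHull((uv*16+0).astype(np.int32)); im=np.zeros((480,640),np.uint8)
    cv2.fillConvexPoly(im,h,255,cv2.LINE_AA,4); return im/255.
def mask(im,name,center,rad=75):
    hsv=cv2.cvtColor(im,cv2.COLOR_RGB2HSV).astype(int);H,S,V=hsv[...,0],hsv[...,1],hsv[...,2]
    if name in("deep","shallow","lid"): m=(H>60)&(H<100)&(S>25)&(S<150)
    elif name=="mat": # cork
        m=(H<14)&(S>100)
    elif name=="holder": m=(S<60)&(V>120)
    elif name=="case": m=(H<13)&(S>130)
    m=m.astype(np.uint8)
    r=np.zeros_like(m);cv2.circle(r,tuple(int(v) for v in center),int(rad),1,-1);m*=r
    m=cv2.morphologyEx(m,cv2.MORPH_CLOSE,np.ones((7,7)));m=cv2.morphologyEx(m,cv2.MORPH_OPEN,np.ones((3,3)))
    n,l,st,_=cv2.connectedComponentsWithStats(m)
    if n<2:return m.astype(float)
    return (l==1+np.argmax(st[1:,4])).astype(float)
def fit(views,name,x0,z=0,hull=False):
    # views: list of (calib, mask)
    def f(p):
        e=0
        for c,m in views:
            h=hullmask(c,place(M[name],p[0],p[1],p[2]/100,z)); e+=np.abs(h-m).sum()/np.maximum(h,m).sum()
        return e/len(views)
    best=None
    for dy in(0,):
        p0=np.array([x0[0],x0[1],x0[2]*100])
        for k in (12,5,2):
            S=np.vstack([p0,p0+[k,0,0],p0+[0,k,0],p0+[0,0,k]])
            r=minimize(f,p0,method="Nelder-Mead",options=dict(initial_simplex=S,xatol=.05,fatol=1e-5)); p0=r.x
    return p0[0],p0[1],p0[2]/100,r.fun
E
python3 - <<'E'
from h import *
sc=cv2.imread("pics/scene0.png")[:,:,::-1].copy();sd=cv2.imread("pics/side0.png")[:,:,::-1].copy()
for n,(u,v) in dict(mat=(308,297),matN=(320,265),deep=(520,296),shal=(245,225),case=(178,185),hold=(170,210),lid=(425,270),table=(350,330),tab2=(150,230)).items():
    print(n,cv2.cvtColor(sc[v-1:v+2,u-1:u+2].copy(),cv2.COLOR_RGB2HSV).reshape(-1,3).mean(0))
C={"scene":calibration("scene"),"side":calibration("side")}
px={"deep":((520,296),(213,370),((530,262),(512,332))),"shallow":((250,221),(375,220),((258,190),(240,250))),"lid":((418,275),(282,304),((424,240),(413,308))),"mat":((308,297),(294,244),((337,255),(280,335))),"holder":((184,190),(414,197),((195,170),(168,215))),"case":((180,184),(415,186),((193,160),(165,206)))}
ov=sc.copy();os=sd.copy();import pickle;out={}
for n,(a,b,ax) in px.items():
    z=40 if n=="case" else 0
    p=unproj(C["scene"],ax[0],z+8);q=unproj(C["scene"],ax[1],z+8);c=(p+q)/2;d=p-q
    yaw=np.arctan2(d[1],d[0]);rad=75 if n!="case" else 32
    m1=mask(sc,n,a,62 if n!="case" else 32);m2=mask(sd,n,b,68 if n!="case" else 32)
    for nm,vs in (("scene",[(C["scene"],m1)]),("side",[(C["side"],m2)]),("both",[(C["scene"],m1),(C["side"],m2)])):
        r=fit(vs,n,(c[0],c[1],yaw),z);print(n,nm,np.round(r,3))
    out[n]=r
    for im,m,cc in((ov,m1,C["scene"]),(os,m2,C["side"])):
        cs,_=cv2.findContours(m.astype(np.uint8),0,1);cv2.drawContours(im,cs,-1,(255,255,0),1)
        h=cv2.convexHull(proj(cc,place(M[n],*r[:3],z)).astype(np.int32));cv2.polylines(im,[h],True,(255,0,255),1)
pickle.dump(out,open("est.pkl","wb"))
st=np.vstack([cv2.resize(ov[110:350,100:560],(800,417))]);st2=os
cv2.imwrite("pics/ov.png",st[:,:,::-1]);cv2.imwrite("pics/os.png",os[:,:,::-1])
import plant;print([k for k in dir(plant) if k[0]!='_'])
print(getattr(plant,"pinch_z",None))
E
```

```text
mat [ 13.77777778 155.         137.66666667]
matN [ 13.66666667 156.66666667 121.55555556]
deep [ 66.77777778  44.11111111 112.22222222]
shal [ 66.44444444  45.77777778 114.        ]
case [ 10.88888889 181.66666667  96.22222222]
hold [16.44444444 42.44444444 80.        ]
lid [ 66.22222222  44.55555556 113.77777778]
table [ 16.33333333 141.55555556 150.77777778]
tab2 [ 16.33333333 140.77777778 162.        ]
deep scene [4.83907e+02 3.67755e+02 3.43300e+00 8.80000e-02]
deep side [521.16  339.281   3.953   0.729]
deep both [4.84362e+02 3.67512e+02 3.43700e+00 4.24000e-01]
shallow scene [ 5.05558e+02 -1.79048e+02 -2.88000e+00  1.19000e-01]
shallow side [ 502.055 -183.277   -2.936    1.   ]
shallow both [ 505.558 -179.048   -2.88     0.56 ]
lid scene [ 5.00150e+02  1.79598e+02 -3.07600e+00  1.32000e-01]
lid side [498.552 180.175  -3.023   1.   ]
lid both [500.15  179.598  -3.076   0.566]
mat scene [ 6.16361e+02 -4.61900e+00  2.90400e+00  1.31000e-01]
mat side [614.674  -1.554   2.943   1.   ]
mat both [ 6.16361e+02 -4.61900e+00  2.90400e+00  5.65000e-01]
holder scene [ 486.067 -353.599   -3.135    0.594]
holder side [ 4.91351e+02 -3.65431e+02 -3.16000e+00  2.03000e-01]
holder both [ 4.90658e+02 -3.55534e+02 -3.14000e+00  4.11000e-01]
case scene [ 4.86567e+02 -3.50995e+02 -3.14700e+00  2.70000e-01]
case side [ 493.432 -343.544   -3.078    1.   ]
case both [ 486.567 -350.995   -3.147    0.635]
['PlanningError', 'calibration', 'pinch_z', 'read_camera', 'read_state', 'sign_off']
18.8
```

View pics/ov.png

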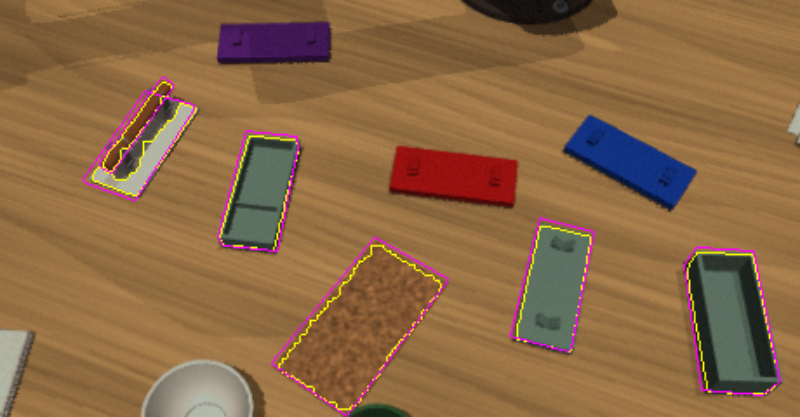

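View pics/os.png

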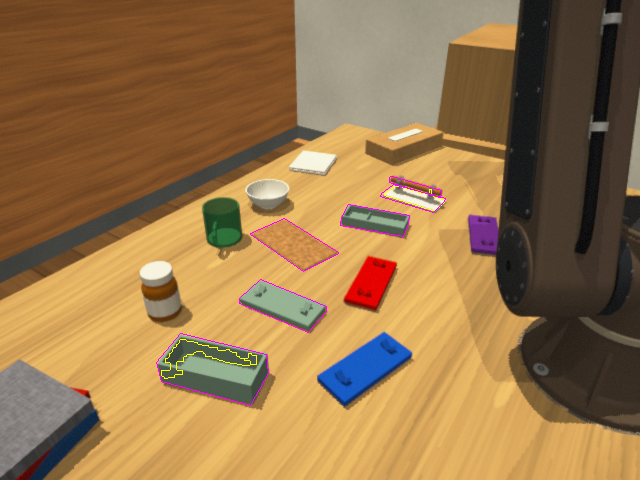

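The overlay crop confirms it: the muted green plate with two saddles, at scene (418,275), is the lid. The purple, red and blue ones are look-alikes. The masks come out slightly small, so I'm widening the thresholds.

```bash
python3 - <<'E'
s=open('h.py').read()
s=s.replace('m=(H>60)&(H<100)&(S>25)&(S<150)','m=((H>26)&(H<105)&(S<110)&(V>25))')
s=s.replace('m=(H<14)&(S>100)','L=cv2.cvtColor(cv2.medianBlur(im,3),cv2.COLOR_RGB2HSV).astype(int); m=(L[...,0]<T)')
s=s.replace('def mask(im,name,center,rad=75):','def mask(im,name,center,rad=75,T=15):').replace("m=(S<60)&(V>120)","m=(S<75)&(V>60)")
s=s.replace("(uv*16+0).astype","((uv)*16).round().astype")
open('h.py','w').write(s)
E
python3 - <<'E'
from h import *
import pickle
est=pickle.load(open("est.pkl","rb"))
ims={n:cv2.imread(f"pics/{n}0.png")[:,:,::-1].copy() for n in("scene","side")}
C={n:calibration(n) for n in ims}
for u,v in((294,244),(280,235),(294,280),(250,260),(415,186)):print(cv2.cvtColor(ims["side"][v-1:v+2,u-1:u+2].copy(),cv2.COLOR_RGB2HSV).reshape(-1,3).mean(0))
for n in("deep","shallow","lid","mat"):
    vs=[]
    for v in ims:
        ce=proj(C[v],place(M[n],*est[n][:3])).mean(0);m=mask(ims[v],n,ce,62 if v=="scene" else 68);vs.append((C[v],m))
        r=fit([vs[-1]],n,est[n]);print(n,v,np.round(r,3))
    r=fit(vs,n,est[n]);print(n,"both",np.round(r,3));est[n]=r
pickle.dump(est,open("est.pkl","wb"))
E
```

```text
[ 15.55555556 160.11111111 207.77777778]
[ 15.55555556 160.55555556 208.33333333]
[ 18.22222222 146.88888889 223.44444444]
[ 18.11111111 146.22222222 224.55555556]
[ 13.66666667 188.22222222 135.55555556]
deep scene [4.84672e+02 3.67792e+02 3.45400e+00 5.90000e-02]
deep side [4.85905e+02 3.65837e+02 3.46000e+00 4.80000e-02]
deep both [4.85356e+02 3.66886e+02 3.46200e+00 5.60000e-02]
shallow scene [ 5.06209e+02 -1.78852e+02 -2.89800e+00  8.30000e-02]
shallow side [ 5.09419e+02 -1.83280e+02 -2.87800e+00  9.80000e-02]
shallow both [ 5.07943e+02 -1.79729e+02 -2.89800e+00  9.90000e-02]
lid scene [ 5.00963e+02  1.80142e+02 -3.06000e+00  9.10000e-02]
lid side [ 5.04781e+02  1.76297e+02 -3.05500e+00  1.07000e-01]
lid both [ 5.03212e+02  1.79343e+02 -3.06200e+00  1.04000e-01]
mat scene [ 6.18057e+02 -3.62000e+00  2.90100e+00  6.70000e-02]
mat side [616.361  -4.619   2.904   1.   ]
mat both [ 6.18057e+02 -3.62000e+00  2.90100e+00  5.33000e-01]
```

jog_arm(claw=[-1, -1, -1, -1, -1, -1, -1, -1], delta_pos=[[-2.7, 2.05, 0], [-2.7, 2.05, 0], [-2.7, 2.05, 0], [-2.7, 2.05, 0], [-2.7, 2.05, 0], [-2.7, 2.05, 0], [-2.7, 2.05, 0], [-2.7, 2.05, 0]], twist=[0, 0, 0, 0, 0, 0, 0, 0])

```text
clock: 0.77
tool_pos: [364.9, -416.6, 226.3]
orientation: [-0.158, 0.987, 0.0, -0.0]
wrist_force: [0.6, -0.6, -0.1]
width: 0.997
gripper_force: 0.0
```

jog_arm(claw=[-1, -1, -1, -1, -1, -1, -1, -1], delta_pos=[[-2.7, 2.05, 0], [-2.7, 2.05, 0], [-2.7, 2.05, 0], [-2.7, 2.05, 0], [-2.7, 2.05, 0], [-2.7, 2.05, 0], [-1.2, 3.4, 0], [-1.2, 3.4, 0]], twist=[0, 0, 0, 0, 0, 0, 0, 0])

```text
clock: 1.43
tool_pos: [482.0, -177.2, 225.8]
orientation: [-0.158, 0.988, 0.0, -0.001]
wrist_force: [0.2, 0.3, 0.8]
width: 1.004
gripper_force: 0.0
```

```bash
cat >> h.py <<'E'
from scipy.spatial.transform import Rotation as Ro
def wrap(a): return (a+np.pi)%(2*np.pi)-np.pi
def go(x,y,z,yaw=None):
    "tool-axes shift in cm and twist (about tool z) to reach TCP x,y,z with tool x along yaw (mod pi)"
    s=read_state();R=Ro.from_quat(s["orientation"]).as_matrix()
    d=R.T@(np.array([x,y,z])-s["tool_pos"])/10
    cy=np.arctan2(R[1,0],R[0,0]);print("at",s["clock"].round(2),s["tool_pos"].round(1),"yaw",cy.round(4),"tilt",R[:,2].round(4),"j1,j6",s["joints"][[0,5]].round(3),"w",round(s["width"]*88,1),"F",s["wrist_force"].round(1),s["gripper_force"])
    print("shift cm",d.round(3),end=" ")
    if yaw is not None:
        tw=-wrap(yaw-cy); tw=(tw+np.pi/2)%np.pi-np.pi/2; print("twist",tw.round(4),"other",(tw-np.sign(tw)*np.pi).round(4),end="")
    print()
E
python3 - <<'E'
from h import *
go(485,367,226,3.462)
E
```

```text
Traceback (most recent call last):
  File "h.py", line 58, in go
    cy=np.arctan2(R[1,0],R[0,0]);print("at",s["clock"].round(2),s["tool_pos"].round(1),"yaw",cy.round(4),"tilt",R[:,2].round(4),"j1,j6",s["joints"][[0,5]].round(3),"w",round(s["width"]*88,1),"F",s["wrist_force"].round(1),s["gripper_force"])
                                            ^^^^^^^^^^^^^^^^
AttributeError: 'float' object has no attribute 'round'
```

```bash
sed -i 's/s\["clock"\].round(2)/round(float(s["clock"]),2)/' h.py
cat >> h.py <<'E'
import pickle
def snapw(tag):
    c=calibration("wrist");im=read_camera("wrist");cv2.imwrite(f"pics/{tag}.png",im[:,:,::-1]);pickle.dump(c,open(f"pics/{tag}.pkl","wb"));return c,im
E
python3 - <<'E'
from h import *
c,im=snapw("w_sh")
go(485,367,226,3.462)
est=pickle.load(open("est.pkl","rb"))
for n in("shallow",):
    m=mask(im,n,proj(c,place(M[n],*est[n][:3])).mean(0),150);r=fit([(c,m)],n,est[n]);print(np.round(r,3))
ce=proj(c,place(M["mat"],*est["mat"][:3]));print(ce.min(0),ce.max(0))
E
```

```text
at 1.48 [ 481.7 -172.9  226.1] yaw -2.8236 tilt [-2.0e-04  1.7e-03 -1.0e+00] j1,j6 [ 0.038 -1.29 ] w 87.9 F [-1.6  4.7 -2. ] 0.0
shift cm [-17.189  51.178   0.099] twist -0.0025 other 3.1391
[ 5.09452e+02 -1.78046e+02 -2.90400e+00  5.80000e-02]
[340.19419366 279.7422302 ] [498.25819276 435.3760977 ]
```

jog_arm(claw=[-1, -1, -1, -1, -1, -1, -1, -1], delta_pos=[[-1.15, 3.4, 0], [-1.15, 3.4, 0], [-1.15, 3.4, 0], [-1.15, 3.4, 0], [-1.15, 3.4, 0], [-1.15, 3.4, 0], [-1.15, 3.4, 0], [0, 0, 0]], twist=[0, 0, 0, 0, 0, 0, 0, 0])

```text
clock: 2.15
tool_pos: [484.2, 77.0, 226.5]
orientation: [-0.16, 0.987, 0.0, 0.0]
wrist_force: [0.6, -0.6, 0.9]
width: 0.997
gripper_force: 0.0
```

```bash
python3 - <<'E'
from h import *
c,im=snapw("w_mid")
go(485,367,226,3.462)
E
```

```text
at 2.2 [483.9  75.1 226.3] yaw -2.8207 tilt [-3.e-04  1.e-04 -1.e+00] j1,j6 [ 0.556 -1.806] w 88.0 F [ 0.   0.1 -0.5] 0.0
shift cm [-9.317 27.668  0.036] twist 0.0005 other -3.1411
```

View pics/w_mid.png

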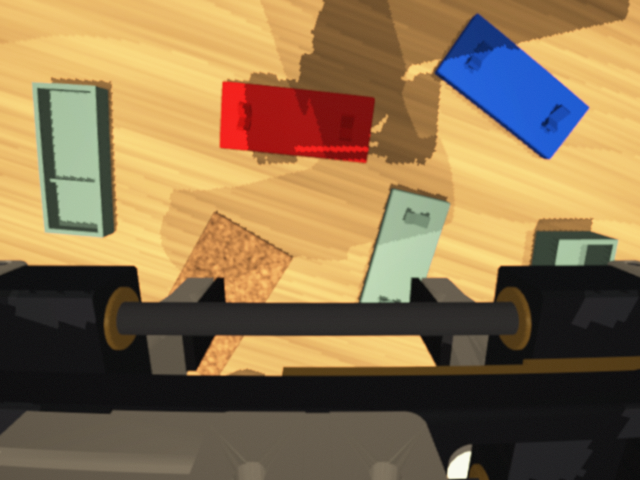

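Wrist view: the upper half is usable, since the gripper hides rows below about 265. It shows the shallow box at (72,160), the mat at about (230,290), the green lid at (405,245) and the deep box at the right edge at (575,245).

jog_arm(claw=[-1, -1, -1, -1, -1, -1, -1, -1], delta_pos=[[-2.4, 3.4, 0], [-2.4, 3.4, 0], [-2.4, 3.4, 0], [-2.4, 3.4, 0], [-2.4, 3.4, 0], [-2.4, 3.4, 0], [-2.4, 3.4, 0], [-2.4, 3.4, 0]], twist=[0, 0, 0, 0, 0, 0, 0, 0])

```text
clock: 2.87
tool_pos: [582.3, 391.6, 226.1]
orientation: [-0.157, 0.988, -0.0, -0.0]
wrist_force: [-0.5, -0.3, -0.3]
width: 1.002
gripper_force: 0.0
```

jog_arm(claw=[-1, -1, -1], delta_pos=[[0, 0, 0], [0, 0, 0], [0, 0, 0]], twist=[0, 0, 0])

```text
clock: 3.12
tool_pos: [581.7, 389.8, 225.5]
orientation: [-0.158, 0.987, -0.001, -0.001]
wrist_force: [0.5, 0.7, -0.3]
width: 0.999
gripper_force: 0.0
```

```bash
cat >> h.py <<'E'
def wfit(c,im,n,e,z=0,rowmax=262,T=15,rad=170):
    P=proj(c,place(M[n],*e[:3],z));m=mask(im,n,P.mean(0),rad,T);r=fit([(c,m)],n,e,z)
    P=proj(c,place(M[n],*r[:3],z));print(n,"rows",P[:,1].min().round(),P[:,1].max().round(),"cols",P[:,0].min().round(),P[:,0].max().round(),np.round(r,4));return r
E
python3 - <<'E'
from h import *
c,im=snapw("w_deep")
est=pickle.load(open("est.pkl","rb"))
r=wfit(c,im,"deep",est["deep"])
go(r[0],r[1],60,r[2])
E
```

```text
deep rows 25.0 199.0 cols 290.0 364.0 [4.861542e+02 3.683933e+02 3.465900e+00 3.710000e-02]
at 3.17 [581.7 389.4 226.2] yaw -2.8255 tilt [-7.e-04 -8.e-04 -1.e+00] j1,j6 [ 0.867 -2.122] w 88.2 F [-0.1 -0.1 -0.6] 0.0
shift cm [ 9.724  0.982 16.632] twist -0.0082 other 3.1334
```

View pics/w_deep.png

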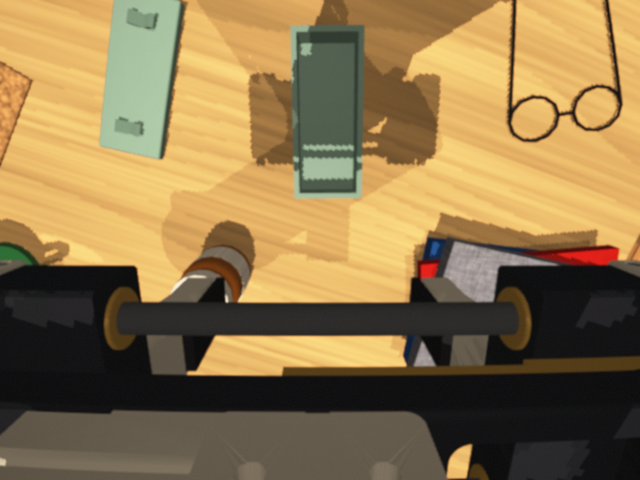

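The deep box is at wrist (328,112), and the fit matches the other cameras to 1–2 mm. Going in.

jog_arm(claw=[-1, -1, -1, -1, -1, -1, -1, -1], delta_pos=[[1.6, 0.17, 1.6], [1.6, 0.17, 1.6], [1.6, 0.17, 1.6], [1.6, 0.17, 1.6], [1.6, 0.17, 1.6], [1.75, 0.2, 1.6], [0, 0, 3.0], [0, 0, 3.0]], twist=[-0.008, 0, 0, 0, 0, 0, 0, 0])

```text
clock: 3.83
tool_pos: [486.0, 368.9, 72.2]
orientation: [-0.162, 0.987, 0.002, 0.002]
wrist_force: [1.0, 0.2, -0.9]
width: 0.999
gripper_force: 0.0
```

```bash
python3 - <<'E'
from h import *
go(486,367.8,10,3.465)
C=calibration("scene")
for n,uv,z in(("mug",(318,360),85),("jar",(480,365),95),("bowl",(213,340),45),("redL",(325,218),10),("redR",(397,227),10),("redTR",(398,203),10),("redTL",(331,196),10)):print(n,unproj(C,uv,z).round())
E
```

```text
at 3.83 [486.  368.9  72.2] yaw -2.8171 tilt [ 0.0027  0.0037 -1.    ] j1,j6 [ 0.969 -2.216] w 87.9 F [ 1.   0.2 -0.9] 0.0
shift cm [ 0.052 -0.118  6.223] twist 0.0011 other -3.1405
mug [750.  69.  85.]
jar [671. 308.  95.]
bowl [ 771. -116.   45.]
redL [445. -36.  10.]
redR [413. 111.  10.]
redTR [353.  96.  10.]
redTL [387. -44.  10.]
```

jog_arm(claw=[-1, -1, -1, -1, -1, -1, 1, 1], delta_pos=[[0.05, -0.1, 1.5], [0, 0, 1.5], [0, 0, 1.5], [0, 0, 1.0], [0, 0, 0.7], [0, 0, 0], [0, 0, 0], [0, 0, 0]], twist=[0, 0, 0, 0, 0, 0, 0, 0])

```text
clock: 4.5
tool_pos: [486.3, 368.8, 9.6]
orientation: [-0.162, 0.987, 0.0, 0.001]
wrist_force: [-0.8, 0.8, -0.7]
width: 0.904
gripper_force: 0.0
```

jog_arm(claw=[1, 1, 1, 1, 1, 1], delta_pos=[[0, 0, 0], [0, 0, 0], [0, 0, 0], [0, 0, 0], [0, 0, 0], [0, 0, 0]], twist=[0, 0, 0, 0, 0, 0])

```text
clock: 5.0
tool_pos: [486.0, 368.8, 9.3]
orientation: [-0.162, 0.987, 0.0, 0.0]
wrist_force: [-0.6, -1.1, 5.7]
width: 0.731
gripper_force: 30.0
```

```bash
python3 - <<'E'
from h import *
go(618,-3.6,14,2.901)
E
```

```text
at 5.0 [486.  368.8   9.3] yaw -2.8166 tilt [ 6.e-04  6.e-04 -1.e+00] j1,j6 [ 0.969 -2.215] w 64.3 F [-0.6 -1.1  5.7] 29.999901123228483
shift cm [ -0.616 -39.509  -0.488] twist 0.5656 other -2.576
```

jog_arm(claw=[1, 1, 1, 1, 1, 1, 1, 1], delta_pos=[[0, 0, -1.5], [0, 0, -2.5], [0, 0, -2.5], [0, 0, -2.8], [0, 0, -2.8], [0, 0, -2.8], [0, 0, -2.8], [0, 0, -2.3]], twist=[0, 0, 0.113, 0.113, 0.113, 0.113, 0.113, 0])

```text
clock: 5.67
tool_pos: [485.7, 368.6, 210.5]
orientation: [0.123, 0.992, 0.0, 0.0]
wrist_force: [0.2, 0.7, -2.2]
width: 0.725
gripper_force: 30.0
```

jog_arm(claw=[1, 1, 1, 1, 1, 1, 1, 1], delta_pos=[[-1.0, -1.0, 0], [-2.2, -2.3, 0], [-2.2, -2.3, 0], [-2.2, -2.3, 0], [-2.2, -2.3, 0], [-2.2, -2.3, 0], [-2.2, -2.3, 0], [-2.2, -2.3, 0]], twist=[0, 0, 0, 0, 0, 0, 0, 0])

```text
clock: 6.33
tool_pos: [604.5, 161.8, 207.7]
orientation: [0.12, 0.993, -0.0, -0.001]
wrist_force: [-0.3, 0.9, -2.6]
width: 0.73
gripper_force: 30.0
```

jog_arm(claw=[1, 1, 1, 1, 1, 1, 1, 1], delta_pos=[[-2.2, -2.3, 0], [-2.2, -2.3, 0], [-2.2, -2.3, 0], [-2.2, -2.3, 0], [-2.2, -2.3, 0], [-2.0, -2.1, 0], [-1, -1, 0], [0, 0, 0]], twist=[0, 0, 0, 0, 0, 0, 0, 0])

```text
clock: 7.0
tool_pos: [706.1, -14.8, 206.7]
orientation: [0.121, 0.993, -0.0, -0.001]
wrist_force: [-0.0, 1.1, -1.8]
width: 0.731
gripper_force: 30.0
```

```bash
python3 - <<'E'
from h import *
c,im=snapw("w_mat")
est=pickle.load(open("est.pkl","rb"))
for u in((0,0),): pass
r=wfit(c,im,"mat",est["mat"],T=15)
P=proj(c,place(M["mat"],*est["mat"][:3])).mean(0).astype(int)
hsv=cv2.cvtColor(cv2.medianBlur(im,5),cv2.COLOR_RGB2HSV);print(P,hsv[P[1]-40:P[1]+41:20,P[0]],hsv[P[1],[P[0]-130,P[0]+130]])
go(r[0],r[1],100,r[2])
E
```

```text
mat rows 23.0 227.0 cols 251.0 360.0 [ 6.205114e+02 -3.381800e+00  2.911000e+00  5.788000e-01]
[306 123] [[ 14 161 135]
 [ 14 159 136]
 [ 30  56 137]
 [ 57  44 117]
 [ 53  43 154]] [[ 26 100 254]
 [ 21 125 247]]
at 7.05 [705.5 -13.3 206.9] yaw 2.8991 tilt [-2.1e-03 -1.0e-04 -1.0e+00] j1,j6 [ 0.256 -2.069] w 63.9 F [ 0.3  0.5 -2.2] 29.999581119627692
shift cm [ 8.467 -1.072 10.709] twist -0.0119 other 3.1297
```

View pics/w_mat.png

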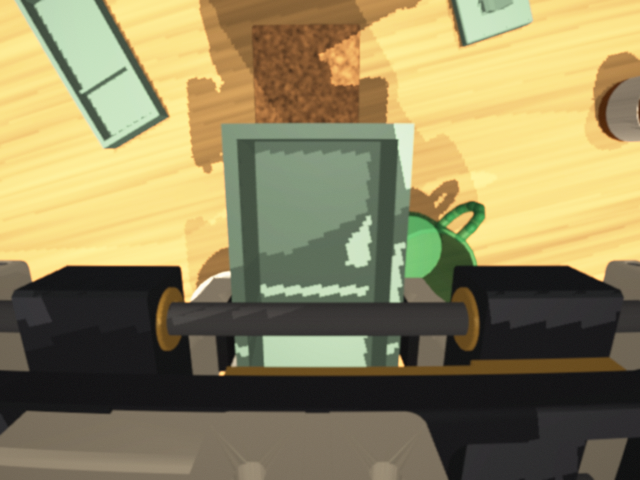

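The mat's near end is visible, with corners at about (253,25) and (359,24). The held box's rim edge is at row 124, columns 222–413. I'll use both.

```bash
python3 - <<'E'
from h import *
c=pickle.load(open("pics/w_mat.pkl","rb"));im=cv2.imread("pics/w_mat.png")[:,:,::-1].copy()
hsv=cv2.cvtColor(im,cv2.COLOR_RGB2HSV).astype(float);g=cv2.cvtColor(im,cv2.COLOR_RGB2GRAY).astype(float)
sg=im[...,2].astype(float) # blue
def edges(lines):  # strongest gradient positions
    for nm,p in lines:
        d=np.gradient(cv2.GaussianBlur(p.reshape(-1,1),(1,5),1).ravel());i=np.argsort(-abs(d))[:4];print(nm,[(int(k),round(d[k],1)) for k in i])
H=hsv[...,0]
edges([("top c270",g[10:45,262:300].mean(1)),("left r60-110 blue",sg[60:75,235:275].mean(0)),("left r100",sg[100:118,235:275].mean(0)),("right r30-45",H[85:118,340:380].mean(0)),("right r60",H[60:75,335:380].mean(0)),("boxtop",g[110:140,250:390].mean(1)),("boxL",g[128:134,205:240].mean(0)),("boxR",g[128:134,395:430].mean(0))])
s_tcp=np.array([705.5,-13.3,206.9])
for nm,uv,z in(("mTL",(252.7,24.5),4),("mTR",(359.5,24.5),4),("mL110",(253,110),4),("mR110",(359.5,110),4),("boxTL",(222,124.5),241.6),("boxTR",(413,124.5),241.6)):
    p=unproj(c,uv,z);yaw=2.8991;d=p-s_tcp;print(nm,p.round(1),"tool",(d[0]*np.cos(yaw)+d[1]*np.sin(yaw)).round(1),(d[0]*np.sin(yaw)-d[1]*np.cos(yaw)).round(1))
E
```

```text
top c270 [(14, np.float64(-7.0)), (15, np.float64(-6.1)), (13, np.float64(-5.2)), (16, np.float64(-3.5))]
left r60-110 blue [(18, np.float64(-5.8)), (17, np.float64(-5.2)), (19, np.float64(-4.7)), (16, np.float64(-3.8))]
left r100 [(19, np.float64(-6.5)), (18, np.float64(-5.0)), (20, np.float64(-4.9)), (32, np.float64(-2.5))]
right r30-45 [(18, np.float64(0.7)), (19, np.float64(0.6)), (17, np.float64(0.5)), (20, np.float64(0.3))]
right r60 [(25, np.float64(1.6)), (24, np.float64(1.6)), (26, np.float64(1.0)), (23, np.float64(0.8))]
boxtop [(13, np.float64(11.7)), (28, np.float64(-11.5)), (12, np.float64(11.1)), (27, np.float64(-10.9))]
boxL [(16, np.float64(-4.3)), (17, np.float64(-3.6)), (15, np.float64(-3.3)), (18, np.float64(-2.0))]
boxR [(19, np.float64(-8.7)), (18, np.float64(-8.1)), (17, np.float64(-4.3)), (20, np.float64(-4.3))]
mTL [516.6 -28.3   4. ] tool 179.8 -59.9
mTR [540.3  66.8   4. ] tool 179.6 38.1
mL110 [589.1 -48.7   4. ] tool 104.5 -62.3
mR110 [613.8  50.4   4. ] tool 104.3 39.8
boxTL [625.5 -26.6 241.6] tool 74.5 -32.1
boxTR [640.7  35.  241.6] tool 74.5 31.3
```

jog_arm(claw=[1, 1, 1, 1, 1, 1, 1, 1], delta_pos=[[1.45, -0.19, 1.0], [1.45, -0.19, 2.4], [1.45, -0.19, 2.4], [1.45, -0.19, 2.4], [1.45, -0.19, 2.4], [1.4, -0.18, 2.4], [0, 0, 1.4], [0, 0, 0]], twist=[0, 0, 0, 0, 0, 0, 0, 0])

```text
clock: 7.72
tool_pos: [615.4, -1.5, 61.3]
orientation: [0.119, 0.993, -0.001, -0.003]
wrist_force: [-0.0, -0.1, -1.3]
width: 0.728
gripper_force: 30.0
```

jog_arm(claw=[1, 1], delta_pos=[[0, 0, 0], [0, 0, 0]], twist=[0, 0])

```text
clock: 7.88
tool_pos: [620.0, -1.4, 65.8]
orientation: [0.119, 0.993, 0.0, 0.001]
wrist_force: [0.8, -0.6, -1.6]
width: 0.723
gripper_force: 30.0
```

```bash
python3 - <<'E'
from h import *
# target TCP: mat centre 86.5,-11.3 in tool frame of (705.5,-13.3), yaw 2.8991
y=2.8991;t=np.array([705.5,-13.3])+86.5*np.array([np.cos(y),np.sin(y)])-11.3*np.array([np.sin(y),-np.cos(y)])
print(t);go(t[0],t[1],13.3,2.901)
C={n:calibration(n) for n in("scene","side")}
for n in C: cv2.imwrite(f"pics/{n}1.png",read_camera(n)[:,:,::-1])
E
```

```text
[618.81738732  -3.49874198]
at 7.88 [620.   -1.4  65.8] yaw 2.9025 tilt [ 1.8e-03  2.0e-04 -1.0e+00] j1,j6 [ 0.313 -2.123] w 63.6 F [ 0.8 -0.6 -1.6] 29.999696503509767
shift cm [ 0.074 -0.238  5.246] twist 0.0015 other -3.1401
```

jog_arm(claw=[1, 1, 1, 1, 1, 1, 1, 1], delta_pos=[[0.05, -0.22, 0.5], [0, 0, 1.2], [0, 0, 1.2], [0, 0, 1.0], [0, 0, 0.6], [0, 0, 0.35], [0, 0, 0.2], [0, 0, 0.1]], twist=[0, 0, 0, 0, 0, 0, 0, 0])

```text
clock: 8.65
tool_pos: [617.4, -4.4, 13.3]
orientation: [0.12, 0.993, -0.0, -0.001]
wrist_force: [-8.1, 0.8, 13.1]
width: 0.728
gripper_force: 30.0
```

jog_arm(claw=[1, 1], delta_pos=[[0, 0, 0], [0, 0, 0]], twist=[0, 0])

```text
clock: 8.82
tool_pos: [618.3, -4.0, 13.3]
orientation: [0.12, 0.993, 0.0, 0.0]
wrist_force: [0.2, 0.2, -2.0]
width: 0.732
gripper_force: 30.0
```

```bash
python3 - <<'E'
from h import *
go(618.8,-3.5,13.3,2.901)
E
```

```text
at 8.82 [618.3  -4.   13.3] yaw 2.9015 tilt [ 8.e-04  1.e-04 -1.e+00] j1,j6 [ 0.309 -2.12 ] w 64.4 F [ 0.2  0.2 -2. ] 29.999771622824483
shift cm [-0.036  0.061  0.002] twist 0.0005 other -3.1411
```

jog_arm(claw=[1, 1, -1, -1, -1, -1, -1, -1], delta_pos=[[0, 0.05, 0.12], [0, 0, 0], [0, 0, 0], [0, 0, 0], [0, 0, 0], [0, 0, 0], [0, 0, 0], [0, 0, 0]], twist=[0, 0, 0, 0, 0, 0, 0, 0])

```text
clock: 9.48
tool_pos: [618.1, -3.6, 11.7]
orientation: [0.12, 0.993, -0.0, -0.0]
wrist_force: [0.1, -0.7, 0.3]
width: 0.997
gripper_force: 0.0
```

jog_arm(claw=[-1, -1, -1, -1, -1, -1, -1, -1], delta_pos=[[0, 0, -1.0], [0, 0, -2.5], [0, 0, -3.0], [0, 0, -3.0], [0, 0, -3.0], [0, 0, -3.0], [0, 0, -3.0], [0, 0, -2.5]], twist=[0, 0, 0, 0, -0.12, -0.12, -0.12, -0.121])

```text
clock: 10.15
tool_pos: [618.2, -3.7, 225.4]
orientation: [-0.123, 0.992, 0.0, 0.001]
wrist_force: [0.3, 0.7, 0.8]
width: 1.001
gripper_force: 0.0
```

jog_arm(claw=[-1, -1, -1, -1, -1, -1, -1, -1], delta_pos=[[0.97, -2.87, 0], [0.97, -2.87, 0], [0.97, -2.87, 0], [0.97, -2.87, 0], [0.97, -2.87, 0], [0, 0, 0], [0, 0, 0], [0, 0, 0]], twist=[0, 0, 0, 0, 0, 0, 0, 0])

```text
clock: 10.82
tool_pos: [605.1, -154.6, 222.4]
orientation: [-0.12, 0.993, 0.0, 0.0]
wrist_force: [-0.5, 0.1, 0.1]
width: 0.998
gripper_force: 0.0
```

```bash
python3 - <<'E'
from h import *
c,im=snapw("w_sh2")
est=pickle.load(open("est.pkl","rb"))
r=wfit(c,im,"shallow",est["shallow"])
go(r[0],r[1],3,r[2])
C={n:calibration(n) for n in("scene","side")}
for n in C: cv2.imwrite(f"pics/{n}2.png",read_camera(n)[:,:,::-1])
e=(619,-3.5,2.901);vs=[]
for n in C:
    I=cv2.imread(f"pics/{n}2.png")[:,:,::-1].copy();m=mask(I,"deep",proj(C[n],place(M["deep"],*e,4)).mean(0),62);vs.append((C[n],m))
    print(n,np.round(fit([vs[-1]],"deep",e,4),3))
E
```

```text
shallow rows 28.0 195.0 cols 282.0 353.0 [ 5.090194e+02 -1.783498e+02 -2.912300e+00  3.360000e-02]
at 10.87 [ 605.2 -154.1  222.3] yaw -2.9007 tilt [ 3.e-04  1.e-04 -1.e+00] j1,j6 [ 0.063 -1.393] w 87.9 F [-1.   0.2  0.1] 0.0
shift cm [ 9.924 -0.063 21.923] twist 0.0117 other -3.1299
scene [ 6.15314e+02 -3.53700e+00  2.91500e+00  6.80000e-02]
side [ 6.18601e+02 -7.97100e+00  2.86200e+00  5.90000e-02]
```

View pics/scene2.png

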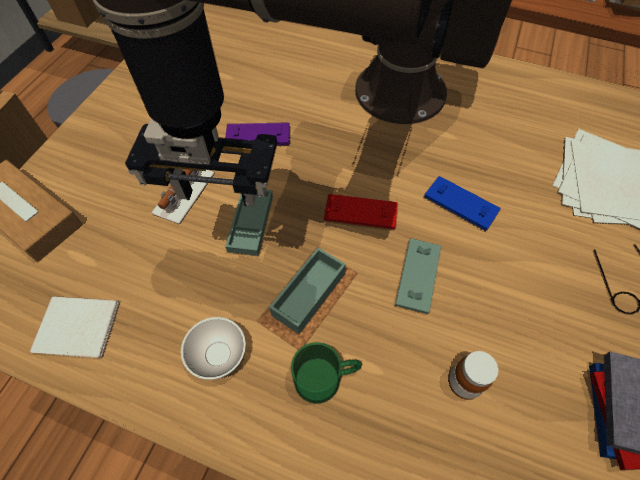

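The deep box sits on the mat at scene (310,290), aligned with it. Now the shallow box.

jog_arm(claw=[-1, -1, -1, -1, -1, -1, -1, -1], delta_pos=[[1.6, 0, 1.6], [1.6, 0, 2.4], [1.6, 0, 2.4], [1.6, 0, 2.4], [1.6, 0, 2.4], [1.9, 0, 2.4], [0, 0, 2.6], [0, 0, 0]], twist=[0.009, 0, 0, 0, 0, 0, 0, 0])

```text
clock: 11.63
tool_pos: [505.2, -176.5, 56.0]
orientation: [-0.116, 0.993, 0.001, -0.003]
wrist_force: [-1.1, 0.5, -1.0]
width: 1.001
gripper_force: 0.0
```

jog_arm(claw=[-1, -1], delta_pos=[[0, 0, 0], [0, 0, 0]], twist=[0, 0])

```text
clock: 11.8
tool_pos: [510.5, -177.0, 61.2]
orientation: [-0.116, 0.993, -0.0, 0.001]
wrist_force: [0.8, -0.2, 0.7]
width: 0.997
gripper_force: 0.0
```

```bash
python3 - <<'E'
from h import *
go(509,-178.4,3,-2.909)
E
```

```text
at 11.8 [ 510.5 -177.    61.2] yaw -2.9083 tilt [ 1.6e-03 -5.0e-04 -1.0e+00] j1,j6 [ 0.029 -1.368] w 87.7 F [ 0.8 -0.2  0.7] 0.0
shift cm [ 0.188 -0.091  5.821] twist 0.0007 other -3.1409
```

jog_arm(claw=[-1, -1, -1, -1, -1, -1, -1, 1], delta_pos=[[0.15, -0.1, 1.0], [0, 0, 1.5], [0, 0, 1.5], [0, 0, 1.0], [0, 0, 0.5], [0, 0, 0.3], [0, 0, 0], [0, 0, 0]], twist=[0, 0, 0, 0, 0, 0, 0, 0])

```text
clock: 12.47
tool_pos: [508.1, -178.7, 2.3]
orientation: [-0.116, 0.993, -0.0, 0.0]
wrist_force: [-0.3, 0.8, 0.7]
width: 0.964
gripper_force: 0.0
```

jog_arm(claw=[1, 1, 1, 1, 1, 1, 1, 1], delta_pos=[[0, 0, 0], [0, 0, 0], [0, 0, 0], [0, 0, 0], [0, 0, 0], [0, 0, 0], [0, 0, 0], [0, 0, 0]], twist=[0, 0, 0, 0, 0, 0, 0, 0])

```text
clock: 13.13
tool_pos: [507.9, -178.7, 2.3]
orientation: [-0.116, 0.993, -0.0, 0.0]
wrist_force: [-1.4, 0.9, 6.0]
width: 0.729
gripper_force: 30.0
```

```bash
python3 - <<'E'
from h import *
go(715,-28,208,2.9015)
E
```

```text
at 13.13 [ 507.9 -178.7    2.3] yaw -2.9096 tilt [ 6.e-04 -1.e-04 -1.e+00] j1,j6 [ 0.026 -1.365] w 64.1 F [-1.4  0.9  6. ] 30.000112429261208
shift cm [-23.632   9.905 -20.558] twist 0.472 other -2.6696
```

jog_arm(claw=[1, 1, 1, 1, 1, 1, 1, 1], delta_pos=[[0, 0, -1.5], [0, 0, -2.5], [0, 0, -2.8], [0, 0, -2.8], [0, 0, -2.8], [0, 0, -2.8], [0, 0, -2.8], [0, 0, -2.5]], twist=[0, 0, 0, 0.118, 0.118, 0.118, 0.118, 0])

```text
clock: 13.8
tool_pos: [507.3, -178.7, 208.4]
orientation: [0.124, 0.992, 0.0, 0.0]
wrist_force: [2.1, -0.3, -1.6]
width: 0.73
gripper_force: 30.0
```

jog_arm(claw=[1, 1, 1, 1, 1, 1, 1, 1], delta_pos=[[-1.0, 1.2, 0], [-2.0, 2.4, 0], [-2.0, 2.4, 0], [-2.0, 2.4, 0], [-2.0, 2.4, 0], [-2.0, 2.4, 0], [-2.0, 2.4, 0], [-2.0, 2.4, 0]], twist=[0, 0, 0, 0, 0, 0, 0, 0])

```text
clock: 14.47
tool_pos: [696.9, -38.3, 205.6]
orientation: [0.12, 0.993, -0.0, -0.001]
wrist_force: [0.6, -0.4, -1.3]
width: 0.728
gripper_force: 30.0
```

jog_arm(claw=[1, 1, 1, 1, 1], delta_pos=[[-1.5, 1.6, 0], [0, 0, 0], [0, 0, 0], [0, 0, 0], [0, 0, 0]], twist=[0, 0, 0, 0, 0])

```text
clock: 14.88
tool_pos: [713.8, -28.1, 206.5]
orientation: [0.12, 0.993, -0.0, -0.0]
wrist_force: [-0.7, -0.5, -1.0]
width: 0.727
gripper_force: 30.0
```

```bash
python3 - <<'E'
from h import *
c,im=snapw("w_st1")
go(618.5,-3.5,110,2.9015)
E
```

```text
at 14.93 [713.8 -28.2 206.9] yaw 2.9009 tilt [-2.e-04  0.e+00 -1.e+00] j1,j6 [ 0.232 -2.044] w 64.4 F [-0.6 -0.1 -1.5] 29.999920204281807
shift cm [9.845 0.127 9.696] twist -0.0006 other 3.1409
```

View pics/w_st1.png

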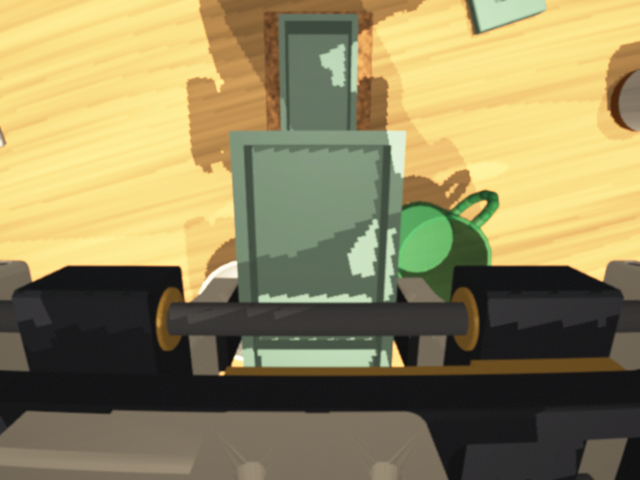

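The deep box on the mat is at (318,70), and the held shallow box's rim edge is at row 131. Measuring the edges.

```bash
python3 - <<'E'
from h import *
c=pickle.load(open("pics/w_st1.pkl","rb"));im=cv2.imread("pics/w_st1.png")[:,:,::-1].copy()
b=cv2.resize(np.hstack([im[0:140,225:415]]),None,fx=4,fy=4,interpolation=cv2.INTER_CUBIC);cv2.imwrite("pics/crop1.png",b[:,:,::-1])
tcp=np.array([713.8,-28.2,206.9]);yaw=2.9009
def T(nm,uv,z):
    p=unproj(c,uv,z);d=p-tcp;print(nm,"tool",(d[0]*np.cos(yaw)+d[1]*np.sin(yaw)).round(1),(d[0]*np.sin(yaw)-d[1]*np.cos(yaw)).round(1))
for a in(("matL",(265,12.5),4),("matR",(371.5,12.5),4),("deepTL",(279,14),48),("deepTR",(359,14),48),("heldTL",(231,131.5),206.9+23.7),("heldTR",(406,131.5),206.9+23.7)):T(*a)
E
```

```text
matL tool 190.4 -46.8
matR tool 190.5 50.2
deepTL tool 174.2 -29.8
deepTR tool 174.3 34.2
heldTL tool 73.8 -30.4
heldTR tool 73.9 33.0
```

View pics/crop1.png

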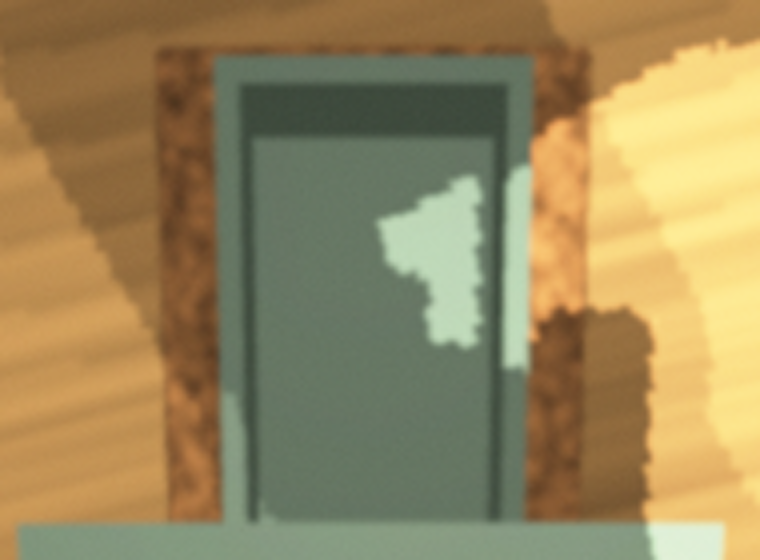

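The deep box's near margin reads about 16 mm where it should be 20, so it sits about 3.5 mm toward the robot. I'll nudge it once the shallow box is seated.

jog_arm(claw=[1, 1, 1, 1, 1, 1, 1, 1], delta_pos=[[1.4, 0.02, 0], [1.8, 0.02, 0.9], [1.8, 0.02, 2.0], [1.8, 0.02, 2.0], [1.8, 0.02, 2.4], [1.4, 0.02, 2.4], [0, 0, 1.3], [0, 0, 0]], twist=[0, 0, 0, 0, 0, 0, 0, 0])

```text
clock: 15.6
tool_pos: [614.7, -3.4, 94.7]
orientation: [0.12, 0.993, -0.001, -0.002]
wrist_force: [-1.0, -0.4, -1.0]
width: 0.729
gripper_force: 30.0
```

jog_arm(claw=[1, 1, 1], delta_pos=[[0, 0, 0], [0, 0, 0], [0, 0, 0]], twist=[0, 0, 0])

```text
clock: 15.85
tool_pos: [618.9, -2.7, 98.4]
orientation: [0.12, 0.993, 0.0, 0.001]
wrist_force: [-0.6, -0.4, -0.6]
width: 0.725
gripper_force: 30.0
```

```bash
python3 - <<'E'
from h import *
c=pickle.load(open("pics/w_st1.pkl","rb"))
tcp=np.array([713.8,-28.2]);yaw=2.9009;x=np.array([np.cos(yaw),np.sin(yaw)]);y=np.array([np.sin(yaw),-np.cos(yaw)])
for nm,L,R,z in(("mat",((264.2,12.5),(267.5,128)),((372,12.5),(370.8,128)),4),("deep",((278.8,14.3),(280,128)),((358.2,14.3),(356.2,128)),48)):
    q=[[(unproj(c,p,z)[:2]-tcp)@np.c_[x,y] for p in S] for S in(L,R)];q=np.array(q);m=q.mean(0);print(nm,q.round(1).tolist(),"axis ang",((m[0,1]-m[1,1])/(m[0,0]-m[1,0])).round(4))
t=tcp+100*x+1.2*y;print(t);go(t[0],t[1],46.3,2.9015)
E
```

```text
mat [[[190.4, -47.5], [88.5, -47.3]], [[190.5, 50.7], [88.6, 52.7]]] axis ang -0.0112
deep [[[174.0, -30.0], [85.9, -30.8]], [[174.0, 33.6], [85.9, 34.0]]] axis ang 0.0024
[616.96874082  -3.19705528]
at 15.85 [618.9  -2.7  98.4] yaw 2.9012 tilt [ 2.6e-03  5.0e-04 -1.0e+00] j1,j6 [ 0.311 -2.122] w 63.8 F [-0.6 -0.4 -0.6] 29.99992400407791
shift cm [ 0.193 -0.098  5.214] twist -0.0003 other 3.1413
```

jog_arm(claw=[1, 1, 1, 1, 1, 1, 1, 1], delta_pos=[[0.08, -0.05, 0.4], [0, 0, 0.8], [0, 0, 0.8], [0, 0, 0.8], [0, 0, 0.8], [0, 0, 0.5], [0, 0, 0.3], [0, 0, 0]], twist=[0, 0, 0, 0, 0, 0, 0, 0])

```text
clock: 16.52
tool_pos: [616.3, -3.1, 51.7]
orientation: [0.12, 0.993, -0.0, -0.001]
wrist_force: [-0.6, 0.2, -0.7]
width: 0.727
gripper_force: 30.0
```

jog_arm(claw=[1, 1, 1], delta_pos=[[0, 0, 0], [0, 0, 0], [0, 0, 0]], twist=[0, 0, 0])

```text
clock: 16.77
tool_pos: [617.1, -2.9, 53.3]
orientation: [0.12, 0.993, 0.0, 0.0]
wrist_force: [0.7, 1.0, -1.6]
width: 0.727
gripper_force: 30.0
```

```bash
python3 - <<'E'
from h import *
go(617,-3.2,46.3,2.9015)
E
```

```text
at 16.77 [617.1  -2.9  53.3] yaw 2.9015 tilt [ 8.e-04  2.e-04 -1.e+00] j1,j6 [ 0.311 -2.122] w 64.0 F [ 0.7  1.  -1.6] 30.000116229057312
shift cm [ 0.004 -0.032  0.704] twist -0.0 other 3.1415
```

jog_arm(claw=[1, 1, 1, 1, 1, 1], delta_pos=[[0, -0.03, 0.2], [0, 0, 0.2], [0, 0, 0.15], [0, 0, 0.15], [0, 0, 0.05], [0, 0, 0]], twist=[0, 0, 0, 0, 0, 0])

```text
clock: 17.27
tool_pos: [616.9, -3.3, 46.3]
orientation: [0.12, 0.993, -0.0, 0.0]
wrist_force: [-2.7, -0.2, 7.6]
width: 0.728
gripper_force: 30.0
```

jog_arm(claw=[1, 1, 1], delta_pos=[[0, 0, 0], [0, 0, 0], [0, 0, 0]], twist=[0, 0, 0])

```text
clock: 17.52
tool_pos: [616.9, -3.4, 46.3]
orientation: [0.12, 0.993, -0.0, 0.0]
wrist_force: [-2.4, -0.4, 7.3]
width: 0.733
gripper_force: 30.0
```

jog_arm(claw=[-1, -1, -1, -1, -1, -1, -1, -1], delta_pos=[[0, 0, 0], [0, 0, 0], [0, 0, 0], [0, 0, 0], [0, 0, 1.0], [0, 0, 1.0], [0, 0, 0.8], [0, 0, 0]], twist=[0, 0, 0, 0, 0, 0, 0, 0])

```text
clock: 18.18
tool_pos: [615.0, -3.6, 14.5]
orientation: [0.12, 0.993, -0.001, -0.002]
wrist_force: [-0.6, -0.1, 0.3]
width: 0.996
gripper_force: 0.0
```

jog_arm(claw=[1, 1, 1, 1, 1, 1, 1, 1], delta_pos=[[0, 0, 0], [0, 0, 0], [0, 0, 0], [0, 0, 0], [0, 0, 0], [0, 0, 0], [0, 0, 0], [0, 0, 0]], twist=[0, 0, 0, 0, 0, 0, 0, 0])

```text
clock: 18.85
tool_pos: [617.0, -3.2, 17.8]
orientation: [0.12, 0.993, 0.0, 0.0]
wrist_force: [0.0, -0.4, 2.4]
width: 0.735
gripper_force: 30.0
```

jog_arm(claw=[1, 1, 1, 1, 1, 1, 1, 1], delta_pos=[[-0.05, 0.02, 0], [-0.07, 0.02, 0], [-0.07, 0.02, 0], [-0.07, 0.02, 0], [-0.07, 0.02, 0], [0, 0, 0], [0, 0, 0], [0, 0, 0]], twist=[-0.003, -0.003, -0.003, -0.003, 0, 0, 0, 0])

```text
clock: 19.52
tool_pos: [619.0, -3.4, 17.8]
orientation: [0.114, 0.994, -0.0, -0.001]
wrist_force: [-5.6, -0.6, 7.9]
width: 0.725
gripper_force: 30.0
```

```bash
python3 - <<'E'
from h import *
go(619,-3,18,2.9135)
E
```

```text
at 19.52 [619.   -3.4  17.8] yaw 2.9135 tilt [-1.8e-03 -5.0e-04 -1.0e+00] j1,j6 [ 0.309 -2.108] w 63.8 F [-5.6 -0.6  7.9] 30.000576451420784
shift cm [ 0.007  0.042 -0.021] twist -0.0 other 3.1416
```

jog_arm(claw=[1, 1, 1, -1, -1, -1, -1, -1], delta_pos=[[-0.08, 0.04, 0], [-0.05, 0, 0], [0, 0, 0], [0, 0, 0], [0, 0, 0], [0, 0, 0], [0, 0, 0], [0, 0, 0]], twist=[0, 0, 0, 0, 0, 0, 0, 0])

```text
clock: 20.18
tool_pos: [621.5, -2.9, 17.2]
orientation: [0.114, 0.994, -0.0, -0.0]
wrist_force: [-0.2, -0.0, -0.6]
width: 0.985
gripper_force: 0.0
```

jog_arm(claw=[-1, -1, -1, -1, -1, -1, -1, -1], delta_pos=[[0, 0, -1.0], [0, 0, -2.5], [0, 0, -2.8], [0, 0, -2.8], [0, 0, -2.8], [0, 0, -2.8], [0, 0, -2.8], [0, 0, -2.8]], twist=[0, 0, 0, 0, 0, 0, 0, 0])

```text
clock: 20.85
tool_pos: [621.2, -3.0, 222.8]
orientation: [0.114, 0.993, 0.0, 0.0]
wrist_force: [0.8, -0.3, -0.7]
width: 0.999
gripper_force: 0.0
```

jog_arm(claw=[-1, -1, -1, -1, -1, -1, -1], delta_pos=[[-2.4, 0, 0], [-2.4, 0, 0], [-2.4, 0, 0], [-2.4, 0, 0], [0, 0, 0], [0, 0, 0], [0, 0, 0]], twist=[0, 0, 0, 0, 0, 0, 0])

```text
clock: 21.43
tool_pos: [714.6, -24.7, 220.4]
orientation: [0.114, 0.993, -0.0, -0.0]
wrist_force: [-0.4, -0.1, 0.9]
width: 1.001
gripper_force: 0.0
```

```bash
python3 - <<'E'
from h import *
c,im=snapw("w_st2")
e=(620,-3,2.9135)
go(503,179,222,-3.06)
print(proj(c,place(M["mat"],*e)).round()[:, :].tolist())
b=cv2.resize(im[0:262,220:420],None,fx=2.29,fy=2.29,interpolation=cv2.INTER_CUBIC);cv2.imwrite("pics/crop2.png",b[:,:,::-1])
E
```

```text
at 21.48 [714.4 -24.5 220.8] yaw 2.9135 tilt [-1.e-04  1.e-04 -1.e+00] j1,j6 [ 0.237 -2.036] w 87.9 F [-0.7  0.2 -0. ] 0.0
shift cm [25.194 15.048 -0.121] twist -0.3097 other 2.8319
[[363.0, 213.0], [363.0, 214.0], [270.0, 213.0], [269.0, 214.0], [368.0, 18.0], [369.0, 16.0], [264.0, 18.0], [263.0, 16.0]]
```

View pics/crop2.png

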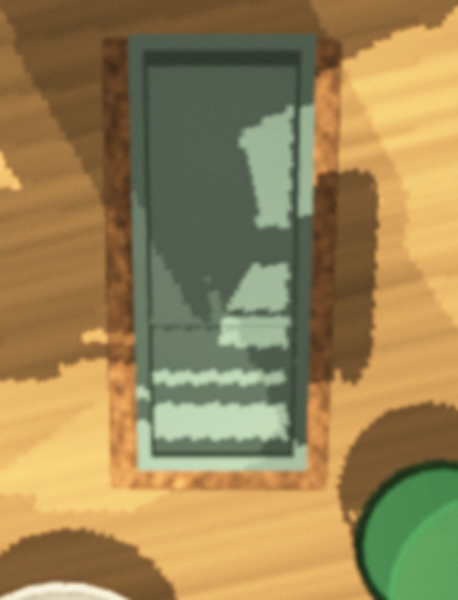

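The shallow box is seated in the deep box, and mat margins show on both sides and at the far end. Measuring corners from the crop, and fitting the lid from the scene before moving to it.

```bash
python3 - <<'E'
from h import *
c=pickle.load(open("pics/w_st2.pkl","rb"))
for nm,P,z in(("mat",[(103,38),(341,40),(112,488),(327,489)],4),("sh",[(129,36),(317,36),(137,470),(307,471)],70)):
    W=np.array([unproj(c,np.array(p)/2.29+[220,0],z)[:2] for p in P]);a=(W[0]+W[1]-W[2]-W[3])/2
    print(nm,W.mean(0).round(1),"yaw",np.arctan2(a[1],a[0]).round(4),"len",np.linalg.norm(a).round(1),"wid",np.linalg.norm(W[0]-W[1]).round(1),np.linalg.norm(W[2]-W[3]).round(1))
E
```

```text
mat [620.3  -2.9] yaw 2.9074 len 188.8 wid 98.5 99.7
sh [621.8  -2.5] yaw 2.9113 len 149.5 wid 64.1 64.6
```

jog_arm(claw=[-1, -1, -1, -1, -1, -1, -1, -1], delta_pos=[[0, 0, 0], [0, 0, 0], [0, 0, 0], [1.17, 2.76, 0], [1.17, 2.76, 0], [1.17, 2.76, 0], [1.17, 2.76, 0], [1.17, 2.76, 0]], twist=[-0.103, -0.103, -0.103, 0, 0, 0, 0, 0])

```text
clock: 22.15
tool_pos: [644.0, 109.3, 221.4]
orientation: [-0.041, 0.999, 0.0, 0.0]
wrist_force: [0.5, 0.8, 0.6]
width: 0.998
gripper_force: 0.0
```

jog_arm(claw=[-1, -1, -1, -1, -1, -1, -1], delta_pos=[[1.17, 2.76, 0], [1.17, 2.76, 0], [1.17, 2.76, 0], [0, 0, 0], [0, 0, 0], [0, 0, 0], [0, 0, 0]], twist=[0, 0, 0, 0, 0, 0, 0])

```text
clock: 22.73
tool_pos: [603.9, 187.3, 220.8]
orientation: [-0.04, 0.999, 0.0, 0.0]
wrist_force: [0.9, -0.6, 0.3]
width: 1.001
gripper_force: 0.0
```

```bash
python3 - <<'E'
from h import *
c,im=snapw("w_lid")
r=wfit(c,im,"lid",(502.5,179.3,-3.06),rad=130)
go(r[0],r[1],2.5,r[2])
E
```

```text
lid rows 31.0 194.0 cols 282.0 352.0 [ 5.050432e+02  1.806727e+02 -3.048000e+00  5.500000e-02]
at 22.78 [604.  187.  220.6] yaw -3.0617 tilt [ 2.e-04  1.e-04 -1.e+00] j1,j6 [ 0.609 -2.099] w 87.7 F [-0.   0.2 -0.7] 0.0
shift cm [ 9.923  0.154 21.809] twist -0.0137 other 3.1279
```

jog_arm(claw=[-1, -1, -1, -1, -1, -1, -1, -1], delta_pos=[[1.6, 0.03, 1.6], [1.6, 0.03, 2.4], [1.6, 0.03, 2.4], [1.6, 0.03, 2.4], [1.6, 0.03, 2.4], [1.9, 0, 2.4], [0, 0, 2.6], [0, 0, 0]], twist=[-0.011, 0, 0, 0, 0, 0, 0, 0])

```text
clock: 23.45
tool_pos: [502.2, 177.8, 54.4]
orientation: [-0.045, 0.999, -0.002, -0.003]
wrist_force: [-0.4, -1.1, -0.6]
width: 1.002
gripper_force: 0.0
```

jog_arm(claw=[-1, -1, -1, -1, -1, -1, -1, -1], delta_pos=[[0, 0, 0.6], [0, 0, 1.2], [0, 0, 1.2], [0, 0, 1.0], [0, 0, 0.7], [0, 0, 0.3], [0, 0, 0], [0, 0, 0]], twist=[0, 0, 0, 0, 0, 0, 0, 0])

```text
clock: 24.12
tool_pos: [505.6, 180.6, 8.7]
orientation: [-0.046, 0.999, 0.0, 0.0]
wrist_force: [0.3, -0.0, -0.2]
width: 1.0
gripper_force: 0.0
```

```bash
python3 - <<'E'
from h import *
go(504,180.5,2,-3.05)
E
```

```text
at 24.12 [505.6 180.6   8.7] yaw -3.0498 tilt [ 4.e-04  1.e-04 -1.e+00] j1,j6 [ 0.708 -2.188] w 88.0 F [ 0.3 -0.  -0.2] 0.0
shift cm [0.16  0.006 0.673] twist 0.0002 other -3.1414
```

jog_arm(claw=[-1, -1, -1, -1, 1, 1, 1, 1], delta_pos=[[0.1, 0, 0.3], [0, 0, 0.3], [0, 0, 0.05], [0, 0, 0], [0, 0, 0], [0, 0, 0], [0, 0, 0], [0, 0, 0]], twist=[0, 0, 0, 0, 0, 0, 0, 0])

```text
clock: 24.78
tool_pos: [504.2, 180.4, 1.9]
orientation: [-0.046, 0.999, 0.0, 0.0]
wrist_force: [-0.3, -0.1, -0.3]
width: 0.76
gripper_force: 0.0
```

jog_arm(claw=[1, 1, 1, 1, 1], delta_pos=[[0, 0, 0], [0, 0, 0], [0, 0, 0], [0, 0, 0], [0, 0, 0]], twist=[0, 0, 0, 0, 0])

```text
clock: 25.2
tool_pos: [504.2, 180.4, 1.9]
orientation: [-0.046, 0.999, 0.0, 0.0]
wrist_force: [-1.3, -0.1, 1.6]
width: 0.73
gripper_force: 30.0
```

jog_arm(claw=[1, 1, 1, 1, 1, 1], delta_pos=[[0, 0, -0.5], [0, 0, -1.0], [0, 0, -1.5], [0, 0, -2.0], [0, 0, 0], [0, 0, 0]], twist=[0, 0, 0, 0, 0, 0])

```text
clock: 25.7
tool_pos: [504.9, 181.0, 53.6]
orientation: [-0.046, 0.999, 0.001, 0.001]
wrist_force: [-0.6, -0.3, -2.5]
width: 0.723
gripper_force: 30.0
```

```bash
python3 - <<'E'
from h import *
go(715,-25,220,2.9113)
E
```

```text
at 25.7 [504.9 181.   53.6] yaw -3.0498 tilt [ 0.0025  0.0021 -1.    ] j1,j6 [ 0.71  -2.189] w 63.7 F [-0.6 -0.3 -2.5] 29.99900758266449
shift cm [-19.073 -22.408 -16.629] twist 0.3221 other -2.8195
```

jog_arm(claw=[1, 1, 1, 1, 1, 1, 1, 1], delta_pos=[[0, 0, -1.6], [0, 0, -2.8], [0, 0, -2.8], [0, 0, -2.8], [0, 0, -2.8], [0, 0, -2.8], [0, 0, -1.0], [-1.4, -0.85, 0]], twist=[0, 0, 0, 0.107, 0.107, 0.108, 0, 0])

```text
clock: 26.37
tool_pos: [516.1, 170.4, 221.0]
orientation: [0.114, 0.994, 0.002, 0.002]
wrist_force: [0.5, -0.3, -2.3]
width: 0.723
gripper_force: 30.0
```

jog_arm(claw=[1, 1, 1, 1, 1, 1, 1, 1], delta_pos=[[-2.8, -1.7, 0], [-2.8, -1.7, 0], [-2.8, -1.7, 0], [-2.8, -1.7, 0], [-2.8, -1.7, 0], [-2.8, -1.7, 0], [-2.8, -1.7, 0], [-2.8, -1.7, 0]], twist=[0, 0, 0, 0, 0, 0, 0, 0])

```text
clock: 27.03
tool_pos: [703.3, -16.0, 216.4]
orientation: [0.114, 0.993, -0.0, -0.001]
wrist_force: [0.7, 1.3, -0.7]
width: 0.72
gripper_force: 30.0
```

jog_arm(claw=[1, 1, 1, 1, 1], delta_pos=[[-1.3, -0.8, 0], [0, 0, 0], [0, 0, 0], [0, 0, 0], [0, 0, 0]], twist=[0, 0, 0, 0, 0])

```text
clock: 27.45
tool_pos: [713.1, -24.6, 217.6]
orientation: [0.114, 0.993, 0.0, -0.0]
wrist_force: [-0.5, 0.5, -1.3]
width: 0.726
gripper_force: 30.0
```

```bash
python3 - <<'E'
from h import *
c,im=snapw("w_lidh")
g=cv2.cvtColor(im,cv2.COLOR_RGB2GRAY)
H=cv2.cvtColor(im,cv2.COLOR_RGB2HSV)[...,0].astype(float)
go(621.8,-2.5,150,2.9113)
cv2.imwrite("pics/crop3.png",cv2.resize(im[0:262,220:420],None,fx=2.29,fy=2.29,interpolation=cv2.INTER_CUBIC)[:,:,::-1])
E
```

```text
at 27.5 [713.2 -24.5 218. ] yaw 2.9128 tilt [-1.e-04  2.e-04 -1.e+00] j1,j6 [ 0.238 -2.037] w 63.9 F [-0.1 -0.4 -0.8] 29.998978972434998
shift cm [9.398 0.068 6.797] twist 0.0015 other -3.1401
```

View pics/crop3.png

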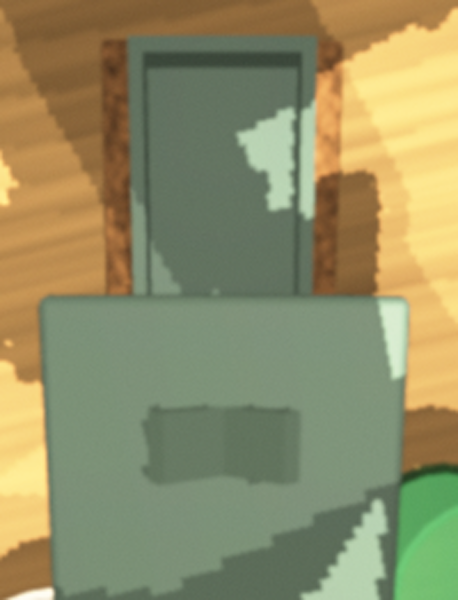

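The lid is held straight, with its leading edge at crop row 297 and the shallow rim at crop row 36.

```bash
python3 - <<'E'
from h import *
c=pickle.load(open("pics/w_lidh.pkl","rb"));yaw=2.9128;tcp=np.array([713.2,-24.5])
x=np.array([np.cos(yaw),np.sin(yaw)]);y=np.array([np.sin(yaw),-np.cos(yaw)])
for nm,P,z in(("lid",[(42,297),(409,297)],232.1),("shal",[(129,37),(317,37),(134,290),(311,290)],70)):
    print(nm,np.array([(unproj(c,np.array(p)/2.29+[220,0],z)[:2]-tcp)@np.c_[x,y] for p in P]).round(1).tolist())
print(((np.array([621.8,-2.5])-tcp)@np.c_[x,y]).round(1))
E
```

```text
lid [[75.0, -29.9], [75.1, 32.1]]
shal [[169.0, -31.0], [169.0, 32.5], [86.3, -31.1], [86.3, 32.3]]
[94.   0.7]
```

jog_arm(claw=[1, 1, 1, 1, 1, 1, 1, 1], delta_pos=[[1.4, 0.03, 0.8], [1.8, 0, 1.8], [1.8, 0, 2.0], [1.8, 0, 2.0], [1.6, 0, 2.0], [1.0, 0, 2.0], [0, 0, 0.9], [0, 0, 0]], twist=[0, 0, 0, 0, 0, 0, 0, 0])

```text
clock: 28.17
tool_pos: [620.7, -3.1, 101.5]
orientation: [0.114, 0.993, -0.0, -0.001]
wrist_force: [0.4, -0.2, -1.4]
width: 0.723
gripper_force: 30.0
```

jog_arm(claw=[1, 1, 1, 1, 1, 1, 1, 1], delta_pos=[[0, 0, 0.3], [0, 0, 0.7], [0, 0, 0.8], [0, 0, 0.6], [0, 0, 0.2], [0, 0, 0], [0, 0, 0], [0, 0, 0]], twist=[0, 0, 0, 0, 0, 0, 0, 0])

```text
clock: 28.83
tool_pos: [622.6, -3.7, 77.1]
orientation: [0.115, 0.993, 0.0, 0.0]
wrist_force: [0.3, 0.4, -0.9]
width: 0.724
gripper_force: 30.0
```

```bash
python3 - <<'E'
from h import *
go(621.8,-2.5,67.9,2.9113)
E
```

```text
at 28.83 [622.6  -3.7  77.1] yaw 2.9114 tilt [ 4.e-04 -0.e+00 -1.e+00] j1,j6 [ 0.307 -2.108] w 63.7 F [ 0.3  0.4 -0.9] 29.99900132417679
shift cm [0.103 0.099 0.92 ] twist 0.0001 other -3.1415
```

jog_arm(claw=[1, 1, 1, 1, 1, 1, 1, 1], delta_pos=[[0.06, 0.09, 0.3], [0, 0, 0.2], [0, 0, 0.15], [0, 0, 0.15], [0, 0, 0.12], [0, 0, 0.05], [0, 0, 0], [0, 0, 0]], twist=[0, 0, 0, 0, 0, 0, 0, 0])

```text
clock: 29.5
tool_pos: [622.0, -3.2, 69.5]
orientation: [0.115, 0.993, -0.0, 0.0]
wrist_force: [-6.4, -0.1, 17.1]
width: 0.726
gripper_force: 38.0
```

jog_arm(claw=[1, 1], delta_pos=[[0, 0, 0], [0, 0, 0]], twist=[0, 0])

```text
clock: 29.67
tool_pos: [622.0, -3.2, 69.5]
orientation: [0.114, 0.993, -0.0, 0.0]
wrist_force: [-6.9, -0.4, 15.9]
width: 0.729
gripper_force: 38.0
```

The force at z 69.5 (expected 67.9) suggests a fingertip is resting on the shallow rim. The lid's foot is already in the mouth, so I'll ease up slightly, release, and let it drop home.

jog_arm(claw=[1, 1, -1, -1, -1, -1, -1, -1], delta_pos=[[0, 0, -0.16], [0, 0, 0], [0, 0, 0], [0, 0, 0], [0, 0, 0], [0, 0, 0], [0, 0, 0], [0, 0, 0]], twist=[0, 0, 0, 0, 0, 0, 0, 0])

```text
clock: 30.33
tool_pos: [621.8, -2.7, 68.4]
orientation: [0.115, 0.993, -0.0, -0.0]
wrist_force: [-0.2, -0.6, -0.2]
width: 0.994
gripper_force: 0.0
```

jog_arm(claw=[-1, -1, -1, -1, -1, -1, -1, -1], delta_pos=[[0, 0, -1.0], [0, 0, -2.5], [0, 0, -2.8], [0, 0, -2.8], [0, 0, -2.8], [0, 0, -2.8], [-2.0, 0, -0.5], [-2.4, 0, 0]], twist=[0, 0, 0, 0, 0, 0, 0, 0])

```text
clock: 31.0
tool_pos: [666.0, -12.4, 226.2]
orientation: [0.114, 0.993, 0.001, 0.003]
wrist_force: [0.9, 0.3, -0.5]
width: 0.995
gripper_force: 0.0
```

jog_arm(claw=[-1, -1, -1, -1, -1, -1], delta_pos=[[-2.4, 0, 0], [-2.4, 0, 0], [0, 0, 0], [0, 0, 0], [0, 0, 0], [0, 0, 0]], twist=[0, 0, 0, 0, 0, 0])

```text
clock: 31.5
tool_pos: [710.9, -23.5, 221.3]
orientation: [0.115, 0.993, 0.0, 0.0]
wrist_force: [-0.3, -0.3, -0.6]
width: 1.0
gripper_force: 0.0
```

```bash
python3 - <<'E'
from h import *
c,im=snapw("w_st3");sc=read_camera("scene");sd=read_camera("side")
go(480,-350,220,-3.14)
for n,i in(("scene3",sc),("side3",sd)):cv2.imwrite(f"pics/{n}.png",i[:,:,::-1])
a=cv2.resize(im[0:262,220:420],(458,600),interpolation=cv2.INTER_CUBIC);b=cv2.resize(sd[190:290,235:350],(342,300),interpolation=cv2.INTER_CUBIC);d=cv2.resize(sc[230:345,255:370],(342,300),interpolation=cv2.INTER_CUBIC)
cv2.imwrite("pics/crop4.png",np.hstack([a,np.vstack([b,d])])[:,:,::-1])
E
```

```text
at 31.65 [711.1 -23.4 221.5] yaw 2.9118 tilt [ 7.e-04  2.e-04 -1.e+00] j1,j6 [ 0.24  -2.041] w 88.1 F [ 0.  -0.7  0.2] 0.0
shift cm [ 15.059 -37.066   0.128] twist -0.2314 other 2.9102
```

View pics/crop4.png

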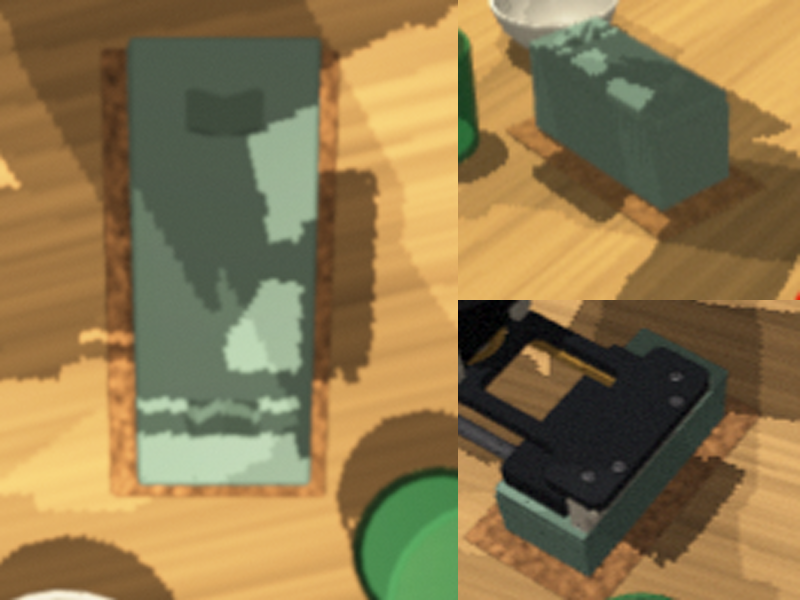

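jog_arm(claw=[-1, -1, -1, -1, -1, -1, -1, -1], delta_pos=[[0, 0, 0], [0, 0, 0], [1.21, -3.27, 0], [1.21, -3.27, 0], [1.21, -3.27, 0], [1.21, -3.27, 0], [1.21, -3.27, 0], [1.21, -3.27, 0]], twist=[-0.116, -0.116, 0, 0, 0, 0, 0, 0])

```text
clock: 32.32
tool_pos: [638.3, -221.0, 221.5]
orientation: [-0.001, 1.0, -0.0, 0.0]
wrist_force: [-0.5, 0.6, -0.9]
width: 0.996
gripper_force: 0.0
```

jog_arm(claw=[-1, -1, -1, -1, -1, -1, -1, -1], delta_pos=[[1.21, -3.27, 0], [1.21, -3.27, 0], [1.21, -3.27, 0], [1.21, -3.27, 0], [0, 0, 0], [0, 0, 0], [0, 0, 0], [0, 0, 0]], twist=[0, 0, 0, 0, 0, 0, 0, 0])

```text
clock: 32.98
tool_pos: [591.4, -350.0, 221.1]
orientation: [-0.001, 1.0, -0.0, 0.0]
wrist_force: [1.0, 0.5, -0.4]
width: 1.004
gripper_force: 0.0
```

```bash
python3 - <<'E'
from h import *
c,im=snapw("w_hold");sc=read_camera("scene");sd=read_camera("side")
for n,i in(("scene4",sc),("side4",sd)):cv2.imwrite(f"pics/{n}.png",i[:,:,::-1])
go(490,-352,60,-3.14)
w=pickle.load(open("pics/w_st3.pkl","rb"))
W=np.array([unproj(w,np.array(p)/2.29+[220,0],82)[:2] for p in[(129,38),(321,38),(139,485),(310,485)]]);a=(W[0]+W[1]-W[2]-W[3])/2
print("lid",W.mean(0).round(1),np.arctan2(a[1],a[0]).round(4),np.linalg.norm(a).round(1),np.linalg.norm(W[0]-W[1]).round(1),np.linalg.norm(W[2]-W[3]).round(1))
S=np.vstack([box(150,64,8,82)])
M["stack"]=S
for n,i in(("scene",sc),("side",sd)):
    C=calibration(n);e=(621,-2.7,2.911);P=proj(C,place(S,*e));m=mask(i,"deep",P.mean(0),70)
    for zt in(80,82,84,86):
        M["stack"]=box(150,64,8,zt);r=fit([(C,m)],"stack",e);print(n,zt,np.round(r,4))
E
```

```text
at 33.13 [ 591.6 -349.8  220.9] yaw -3.1382 tilt [ 3.e-04 -0.e+00 -1.e+00] j1,j6 [-0.251 -1.316] w 88.0 F [ 0.7 -0.8 -0.2] 0.0
shift cm [10.167 -0.189 16.092] twist 0.0018 other -3.1398
lid [622.4  -1.2] 2.9115 148.8 63.1 62.9
scene 80 [ 6.193419e+02 -2.837700e+00  2.947300e+00  7.490000e-02]
scene 82 [ 6.191623e+02 -2.487800e+00  2.947500e+00  8.520000e-02]
scene 84 [ 6.196296e+02 -2.110900e+00  2.952100e+00  9.500000e-02]
scene 86 [ 6.209325e+02 -1.797500e+00  2.958300e+00  1.049000e-01]
side 80 [ 6.240529e+02 -8.894800e+00  2.871000e+00  5.510000e-02]
side 82 [ 6.233583e+02 -8.025100e+00  2.868300e+00  6.090000e-02]
side 84 [ 6.230922e+02 -8.188300e+00  2.871300e+00  7.070000e-02]
side 86 [ 6.224678e+02 -7.294400e+00  2.860400e+00  8.240000e-02]
```

View pics/w_hold.png

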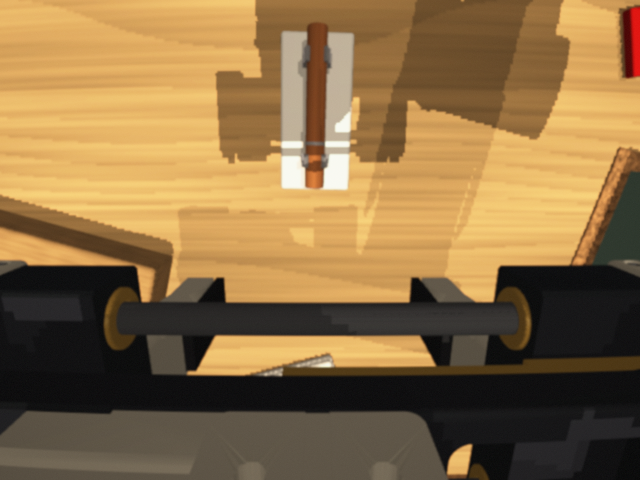

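The case is vertical in the wrist view, from (318,24) to (314,188), on the white base with corners (281,32), (354,32), (282,189) and (348,189). Fitting both.

```bash
python3 - <<'E'
from h import *
c=pickle.load(open("pics/w_hold.pkl","rb"));im=cv2.imread("pics/w_hold.png")[:,:,::-1].copy()
W=np.array([unproj(c,p,8)[:2] for p in[(281,32),(354,32),(281.5,189),(348.5,189)]]);a=(W[0]+W[1]-W[2]-W[3])/2
print("holder",W.mean(0).round(1),np.arctan2(a[1],a[0]).round(4),np.linalg.norm(a).round(1))
hsv=cv2.cvtColor(im,cv2.COLOR_RGB2HSV).astype(int);m=((hsv[...,0]<13)&(hsv[...,1]>135)).astype(np.uint8)
z=np.zeros_like(m);z[10:200,295:340]=1;m=cv2.morphologyEx(m*z,cv2.MORPH_CLOSE,np.ones((15,5)))
ys,xs=np.nonzero(m);print("mask",ys.min(),ys.max(),xs.min(),xs.max(),m.sum())
r=fit([(c,m.astype(float))],"case",(490,-352,-3.13),40);print("case",np.round(r,4))
for p in((318,24),(314.5,188)):print(unproj(c,p,42).round(1))
go(r[0],r[1],60,r[2])
E
```

```text
holder [ 489.1 -350.5] 3.1275 148.4
mask 23 187 306 326 2840
case [ 4.904236e+02 -3.506821e+02 -3.148300e+00  2.018000e-01]
[ 418.7 -349.1   42. ]
[ 558.9 -351.9   42. ]
at 33.13 [ 591.6 -349.8  220.9] yaw -3.1382 tilt [ 3.e-04 -0.e+00 -1.e+00] j1,j6 [-0.251 -1.316] w 88.0 F [ 0.7 -0.8 -0.2] 0.0
shift cm [10.124 -0.057 16.092] twist 0.0101 other -3.1315
```

jog_arm(claw=[-1, -1, -1, -1, -1, -1, -1, -1], delta_pos=[[1.6, -0.01, 1.6], [1.8, -0.01, 2.2], [1.8, -0.01, 2.2], [1.8, -0.01, 2.2], [1.8, -0.01, 2.2], [1.44, -0.02, 2.2], [0, 0, 1.8], [0, 0, 0]], twist=[0.018, 0, 0, 0, 0, 0, 0, 0])

```text
clock: 33.8
tool_pos: [486.2, -348.6, 73.5]
orientation: [0.008, 1.0, 0.001, -0.003]
wrist_force: [-0.2, 1.3, -0.9]
width: 1.002
gripper_force: 0.0
```

jog_arm(claw=[-1, -1, -1, -1], delta_pos=[[0, 0, 0], [0, 0, 0], [0, 0, 0], [0, 0, 0]], twist=[0, 0, 0, 0])

```text
clock: 34.13
tool_pos: [489.9, -350.3, 78.0]
orientation: [0.008, 1.0, -0.0, 0.001]
wrist_force: [-0.1, -0.6, 0.6]
width: 1.0
gripper_force: 0.0
```

```bash
python3 - <<'E'
from h import *
go(489.2,-350.6,30,3.126)
E
```

```text
at 34.13 [ 489.9 -350.3   78. ] yaw 3.126 tilt [ 2.e-03 -8.e-04 -1.e+00] j1,j6 [-0.297 -1.29 ] w 88.0 F [-0.1 -0.6  0.6] 0.0
shift cm [ 0.078 -0.025  4.802] twist -0.0 other 3.1415
```

jog_arm(claw=[-1, -1, -1, -1, -1, -1, -1, -1], delta_pos=[[0.04, -0.02, 0.6], [0, 0, 1.2], [0, 0, 1.3], [0, 0, 1.0], [0, 0, 0.5], [0, 0, 0.2], [0, 0, 0], [0, 0, 0]], twist=[0, 0, 0, 0, 0, 0, 0, 0])

```text
clock: 34.8
tool_pos: [488.6, -350.5, 29.1]
orientation: [0.008, 1.0, -0.0, 0.0]
wrist_force: [0.3, -0.3, -0.7]
width: 1.002
gripper_force: 0.0
```

jog_arm(claw=[1, 1, 1, 1, 1, 1, 1, 1], delta_pos=[[0, 0, 0], [0, 0, 0], [0, 0, 0], [0, 0, 0], [0, 0, 0], [0, 0, 0], [0, 0, 0], [0, 0, 0]], twist=[0, 0, 0, 0, 0, 0, 0, 0])

```text
clock: 35.47
tool_pos: [488.3, -350.3, 28.8]
orientation: [0.008, 1.0, -0.0, 0.0]
wrist_force: [-0.4, -0.8, 0.1]
width: 0.453
gripper_force: 0.0
```

jog_arm(claw=[1, 1, 1, 1, 1, 1, 1, 1], delta_pos=[[0, 0, 0], [0, 0, 0], [0, 0, 0], [0, 0, 0], [0, 0, 0], [0, 0, 0], [0, 0, 0], [0, 0, 0]], twist=[0, 0, 0, 0, 0, 0, 0, 0])

```text
clock: 36.13
tool_pos: [488.3, -350.6, 28.8]
orientation: [0.008, 1.0, -0.0, 0.0]
wrist_force: [-0.4, -4.0, -1.3]
width: 0.198
gripper_force: 30.0
```

jog_arm(claw=[-1, -1, -1, 1, 1, 1, 1, 1], delta_pos=[[0, 0, 0], [0, 0, -0.07], [0, 0, -0.07], [0, 0, 0], [0, 0, 0], [0, 0, 0], [0, 0, 0], [0, 0, 0]], twist=[0, 0, 0, 0, 0, 0, 0, 0])

```text
clock: 36.8
tool_pos: [488.4, -350.7, 30.2]
orientation: [0.008, 1.0, -0.0, 0.0]
wrist_force: [0.1, -3.4, -0.8]
width: 0.198
gripper_force: 30.0
```

jog_arm(claw=[1, 1, 1, 1, 1, 1], delta_pos=[[0, 0, 0], [0, 0, 0], [0, 0, 0], [0, 0, 0], [0, 0, 0], [0, 0, 0]], twist=[0, 0, 0, 0, 0, 0])

```text
clock: 37.3
tool_pos: [488.4, -350.5, 30.2]
orientation: [0.008, 1.0, -0.0, 0.0]
wrist_force: [-0.0, -4.0, -1.6]
width: 0.196
gripper_force: 30.0
```

jog_arm(claw=[1, 1, 1, 1, 1, 1, 1, 1], delta_pos=[[0, 0, -0.2], [0, 0, -0.2], [0, 0, -0.2], [0, 0, -0.2], [0, 0, -0.2], [0, 0, -0.2], [0, 0, -0.2], [0, 0, -0.2]], twist=[0, 0, 0, 0, 0, 0, 0, 0])

```text
clock: 37.97
tool_pos: [488.4, -350.2, 46.7]
orientation: [0.008, 1.0, 0.0, 0.0]
wrist_force: [1.0, 0.7, -0.6]
width: 0.193
gripper_force: 30.0
```

jog_arm(claw=[1, 1, 1, 1, 1, 1, 1, 1], delta_pos=[[0, 0, -0.5], [0, 0, -1.0], [0, 0, -1.5], [0, 0, -2], [0, 0, -2], [0, 0, -1], [0, 0, 0], [0, 0, 0]], twist=[0, 0, 0, 0, 0, 0, 0, 0])

```text
clock: 38.63
tool_pos: [488.5, -350.1, 126.7]
orientation: [0.008, 1.0, 0.0, 0.001]
wrist_force: [0.6, -0.4, -1.2]
width: 0.195
gripper_force: 30.0
```

jog_arm(claw=[1, 1, 1, 1, 1, 1, 1, 1], delta_pos=[[0, 0, -1.3], [0, 0, -2.5], [0, 0, -2.5], [0, 0, -2.5], [0, 0, -0.6], [-0.7, 1.8, 0], [-1.22, 3.07, 0], [-1.22, 3.07, 0]], twist=[0, 0.107, 0.107, 0, 0, 0, 0, 0])

```text
clock: 39.3
tool_pos: [536.4, -279.7, 218.8]
orientation: [0.116, 0.993, 0.0, -0.001]
wrist_force: [0.4, -0.1, -0.8]
width: 0.195
gripper_force: 30.0
```

jog_arm(claw=[1, 1, 1, 1, 1, 1, 1, 1], delta_pos=[[-1.22, 3.07, 0], [-1.22, 3.07, 0], [-1.22, 3.07, 0], [-1.22, 3.07, 0], [-1.22, 3.07, 0], [-1.22, 3.07, 0], [-1.22, 3.07, 0], [-1.22, 3.07, 0]], twist=[0, 0, 0, 0, 0, 0, 0, 0])

```text
clock: 39.97
tool_pos: [688.1, -61.7, 218.2]
orientation: [0.115, 0.993, -0.0, -0.001]
wrist_force: [0.8, -0.8, -0.4]
width: 0.196
gripper_force: 30.0
```

jog_arm(claw=[1, 1, 1, 1, 1, 1], delta_pos=[[-1.4, 3.2, 0], [-0.6, 1.1, 0], [0, 0, 0], [0, 0, 0], [0, 0, 0], [0, 0, 0]], twist=[0, 0, 0, 0, 0, 0])

```text
clock: 40.47
tool_pos: [716.6, -27.0, 219.8]
orientation: [0.115, 0.993, -0.0, -0.0]
wrist_force: [0.5, -0.1, 0.2]
width: 0.192
gripper_force: 30.0
```

```bash
python3 - <<'E'
from h import *
c,im=snapw("w_caseh")
go(622.4,-1.2,86,2.9115)
cv2.imwrite("pics/crop5.png",cv2.resize(im[0:300,220:420],None,fx=2,fy=2,interpolation=cv2.INTER_CUBIC)[:,:,::-1])
E
```

```text
at 40.52 [716.7 -27.1 220.1] yaw 2.9103 tilt [-2.e-04  0.e+00 -1.e+00] j1,j6 [ 0.233 -2.035] w 17.4 F [-0.6 -0.   0.2] 29.999442994594574
shift cm [ 9.773  0.362 13.417] twist -0.0012 other 3.1404
```

View pics/crop5.png

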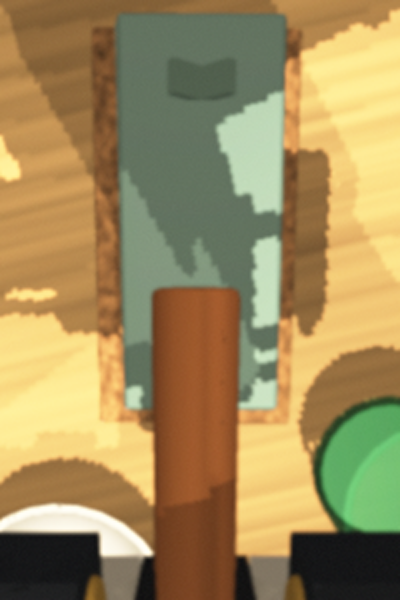

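The case is held along the lid's length, with its end at crop (196,289). The lid corners are at (117,14), (287,14), (126,409) and (278,409).

```bash
python3 - <<'E'
from h import *
c=pickle.load(open("pics/w_caseh.pkl","rb"));yaw=2.9103;tcp=np.array([716.7,-27.1])
x=np.array([np.cos(yaw),np.sin(yaw)]);y=np.array([np.sin(yaw),-np.cos(yaw)])
t=lambda p,z:(unproj(c,np.array(p)/2+[220,0],z)[:2]-tcp)@np.c_[x,y]
L=np.array([t(p,82) for p in[(117,14),(287,14),(126,409),(278,409)]]);print("lid",L.round(1).tolist(),L.mean(0).round(2),"ang",((L[0]+L[1]-L[2]-L[3])[1]/(L[0]+L[1]-L[2]-L[3])[0]).round(4))
for z in(230,239):print(z,t((152,289),z).round(1),t((239,289),z).round(1),t((156,500),z).round(1),t((238,500),z).round(1))
S=np.array([t(p,92) for p in[(168,60),(236,60)]]);print("saddle tips",S.round(1).tolist())
E
```

```text
lid [[172.0, -28.2], [172.1, 35.2], [23.5, -27.7], [23.5, 35.6]] [97.78  3.72] ang -0.003
230 [69.5 -7.8] [69.5  9.7] [25.5 -7.5] [25.5 10.2]
239 [69.3 -7.2] [69.3  9.2] [28. -7.] [28.1  9.6]
saddle tips [[153.0, -8.9], [153.1, 15.8]]
```

jog_arm(claw=[1, 1, 1, 1, 1, 1, 1, 1], delta_pos=[[1.5, 0.05, 0], [1.9, 0.05, 1.0], [1.9, 0.05, 2.0], [1.9, 0.04, 2.0], [1.9, 0.04, 2.0], [0.75, 0, 2.0], [0, 0, 1.5], [0, 0, 0.5]], twist=[0, 0, 0, 0, 0, 0, 0, 0])

```text
clock: 41.18
tool_pos: [619.9, -2.2, 108.6]
orientation: [0.115, 0.993, -0.0, -0.001]
wrist_force: [-0.7, 0.2, -0.6]
width: 0.197
gripper_force: 30.0
```

jog_arm(claw=[1, 1, 1, 1, 1, 1], delta_pos=[[0, 0, 0.5], [0, 0, 0], [0, 0, 0], [0, 0, 0], [0, 0, 0], [0, 0, 0]], twist=[0, 0, 0, 0, 0, 0])

```text
clock: 41.68
tool_pos: [622.4, -1.3, 105.8]
orientation: [0.115, 0.993, 0.0, 0.0]
wrist_force: [-0.5, -0.4, 0.0]
width: 0.191
gripper_force: 30.0
```

```bash
python3 - <<'E'
from h import *
yaw=2.9103;t=np.array([716.7,-27.1])+98.5*np.array([np.cos(yaw),np.sin(yaw)])+2.3*np.array([np.sin(yaw),-np.cos(yaw)])
print(t);go(*t,84.9,2.9115)
E
```

```text
[621.35021044  -2.28150627]
at 41.68 [622.4  -1.3 105.8] yaw 2.9114 tilt [ 1.e-03  2.e-04 -1.e+00] j1,j6 [ 0.311 -2.112] w 16.8 F [-0.5 -0.4  0. ] 29.999513626098633
shift cm [ 0.078 -0.118  2.087] twist -0.0001 other 3.1415
```

jog_arm(claw=[1, 1, 1, 1, 1, 1, 1, 1], delta_pos=[[0.06, -0.1, 0.4], [0, 0, 0.5], [0, 0, 0.5], [0, 0, 0.3], [0, 0, 0.1], [0, 0, 0], [0, 0, 0], [0, 0, 0]], twist=[0, 0, 0, 0, 0, 0, 0, 0])

```text
clock: 42.35
tool_pos: [621.3, -2.1, 87.3]
orientation: [0.115, 0.993, 0.0, 0.0]
wrist_force: [-0.7, -0.2, -0.4]
width: 0.198
gripper_force: 30.0
```

jog_arm(claw=[1, 1, 1, 1, 1, 1], delta_pos=[[0, 0, 0.08], [0, 0, 0.08], [0, 0, 0], [0, 0, 0], [0, 0, 0], [0, 0, 0]], twist=[0, 0, 0, 0, 0, 0])

```text
clock: 42.85
tool_pos: [621.1, -2.2, 85.6]
orientation: [0.115, 0.993, -0.0, -0.0]
wrist_force: [-0.2, -0.9, -0.7]
width: 0.196
gripper_force: 30.0
```

jog_arm(claw=[1, 1, 1, 1], delta_pos=[[0, 0, 0.06], [0, 0, 0.03], [0, 0, 0], [0, 0, 0]], twist=[0, 0, 0, 0])

```text
clock: 43.18
tool_pos: [621.2, -2.2, 84.9]
orientation: [0.115, 0.993, 0.0, 0.0]
wrist_force: [-0.7, 0.3, 1.0]
width: 0.19
gripper_force: 30.0
```

jog_arm(claw=[-1, -1, -1, -1, -1, -1, -1, -1], delta_pos=[[0, 0, 0], [0, 0, 0], [0, 0, 0], [0, 0, 0], [0, 0, 0], [0, 0, 0], [0, 0, -0.5], [0, 0, -1]], twist=[0, 0, 0, 0, 0, 0, 0, 0])

```text
clock: 43.85
tool_pos: [620.3, -2.4, 99.0]
orientation: [0.115, 0.993, -0.0, -0.001]
wrist_force: [-0.9, -0.5, -0.2]
width: 0.738
gripper_force: 0.0
```

jog_arm(claw=[-1, -1, -1, -1, -1, -1, -1, -1], delta_pos=[[0, 0, -2], [0, 0, -2.5], [0, 0, -2.5], [0, 0, -2.5], [0, 0, -2.5], [-2.4, 0, 0], [-2.4, 0, 0], [-2.4, 0, 0]], twist=[0, 0, 0, 0, 0, 0, 0, 0])

```text
clock: 44.52
tool_pos: [692.3, -18.6, 222.4]
orientation: [0.115, 0.993, 0.001, 0.002]
wrist_force: [-0.0, 0.9, -0.6]
width: 1.0
gripper_force: 0.0
```

jog_arm(claw=[-1, -1, -1, -1, -1, -1, -1, -1], delta_pos=[[-2.4, 0, 0], [0, 0, 0], [0, 0, 0], [0, 0, 0], [0, 0, 0], [0, 0, 0], [0, 0, 0], [0, 0, 0]], twist=[0, 0, 0, 0, 0, 0, 0, 0])

```text
clock: 45.18
tool_pos: [714.3, -23.9, 220.3]
orientation: [0.115, 0.993, 0.0, 0.0]
wrist_force: [0.8, -0.2, -0.5]
width: 1.0
gripper_force: 0.0
```

```bash
python3 - <<'E'
from h import *
c,im=snapw("w_fin");sc=read_camera("scene");sd=read_camera("side")
go(622.4,-1.2,86,2.9115)
a=cv2.resize(im[0:262,220:420],(458,600),interpolation=cv2.INTER_CUBIC);b=cv2.resize(sd[190:290,235:350],(342,300),interpolation=cv2.INTER_CUBIC);d=cv2.resize(sc[230:345,255:370],(342,300),interpolation=cv2.INTER_CUBIC)
cv2.imwrite("pics/crop6.png",np.hstack([a,np.vstack([b,d])])[:,:,::-1])
E
```

```text
at 45.33 [714.5 -24.  219.9] yaw 2.9116 tilt [ 2.e-04  1.e-04 -1.e+00] j1,j6 [ 0.238 -2.039] w 87.9 F [ 0.5  1.2 -0.3] 0.0
shift cm [ 9.486  0.117 13.389] twist 0.0001 other -3.1415
```

View pics/crop6.png

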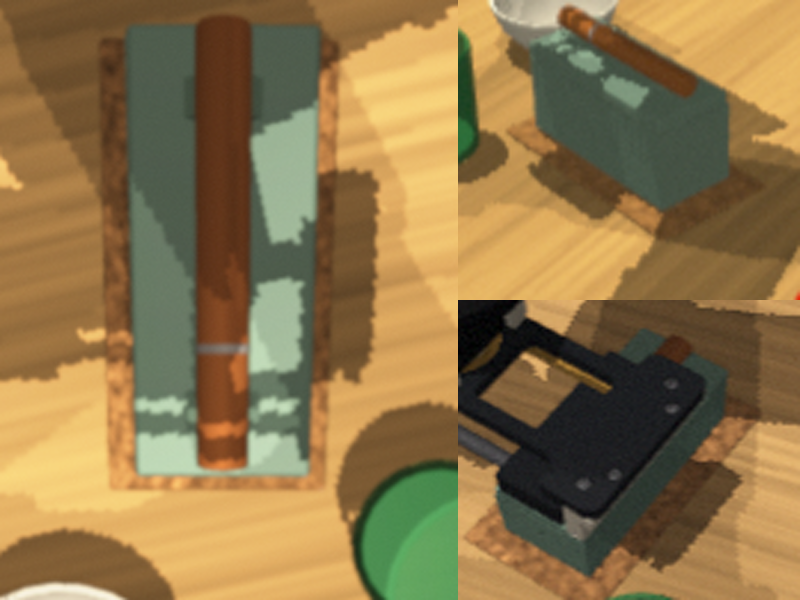

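The stack is straight, and the case lies in both saddles, spanning crop rows 15–468 against 26–474 for the lid. A last centring check before handing in.

```bash
python3 - <<'E'
from h import *
c=pickle.load(open("pics/w_fin.pkl","rb"));yaw=2.9116;x=np.array([np.cos(yaw),np.sin(yaw)]);y=np.array([np.sin(yaw),-np.cos(yaw)])
f=lambda P,z:np.mean([(unproj(c,np.array(p)/2.29+[220,0],z)[:2])@np.c_[x,y] for p in P],0).round(1)
print("lid",f([(126,26),(321,26),(136,474),(309,474)],82),"mat",f([(99,39),(339,40),(110,488),(325,488)],4))
for z in(95,100):print("case",z,f([(223,15)],z),f([(223,468)],z))
E
```

```text
lid [-606.   140.5] mat [-604.5  138.5]
case 95 [-533.5  140.4] [-675.8  140.6]
case 100 [-535.3  140.4] [-675.1  140.5]
```

```bash
python3 -c "
from plant import *
print(sign_off())"
```

```text
the job is handed in; nothing more can be done
None
```

The lunch box is stacked on the cork mat with its lid on and the chopstick case in the lid's saddles, all within about 2 mm of centre by the wrist camera, and the job was handed in at about 45 s of the 149 s allowed.

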